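# Turn a soap bar face-down with the flip jig

## Robot

A 6-joint arm with a two-finger parallel gripper is mounted at the origin on the work surface. World frame = base frame: x ahead of the robot, y to its left, z up, the work surface at z = 0. Lengths are in m, angles in rad, forces in N, time in s.
With the tool pointing down it reaches from about 0.3 to 0.875 m from the base axis. Payload 6.4 kg.
Tool frame: the origin (TCP) lies midway between the tips of the shut fingers; the grasp point (between the pads) lies 19 mm behind it (ctrl.pinch_z is the distance from the TCP to the grasp point, in m); z points along the fingers, y is the line along which they close (so a half turn about z gives the same grasp; the last joint's range is limited). The gripper opens to 85 mm and grips with 20 to 120 N. Pads are 22 mm wide; open, the fingers measure 114 mm over their backs; the gripper's body (76 mm by 85 mm) begins 54 mm behind the grasp point. The pads swing forward as they close: fully open they stand 13 mm farther back than shut.
Start: joints at [1.03, 0.181, 1.607, -0, 1.354, -0.206], TCP at [0.189, 0.543, 0.203] pointing down, gripper open.
Joint ranges: [-2.99, 2.99], [-0.89, 2.07], [0.3, 2.58], [-1.14, 4.28], [0, 2.63], [-3.12, 3.12]. Speed limits (rad/s): [2.57, 2.57, 3.01, 3.14, 3.14, 3.14].

## Interface

Orientations are given as a unit quaternion [w, x, y, z].
In Python, from bench import ctrl gives the robot as it stands.
- The arm moves only by the tool apply_moves, never from a script. Its argument "moves" is a list of rows, each an object with "jaw": the opening, from 0 (shut) to 1 (fully open); "offset": the shift along the tool's x, y, z in mm, a list of three; "rot": the turn, a rotation vector about the tool's x, y, z in degrees, a list of three. In form: [{"jaw": jaw, "offset": [dx, dy, dz], "rot": [ax, ay, az]}, ...]. A call has exactly 5 rows; each row shifts and turns the commanded pose from where the row before left it, along the tool's axes as they then stand; what a row does not reach is not made up. A row lasts 1/8 s, in which the tool goes at most 62.5 mm and 10.7 degrees, less where a joint would pass 70% of its speed; a pose out of reach is approached as far as the arm can. A call is refused whole if a number of a shift passes 62.5 or a number of a turn 10.7, either way. A call with a gripper value outside its range is refused whole. The fingers move at their own pace and stop on an object; the grip force is fixed at half the most. Time passes only in rows, so rows that do not move let the fingers close, or fill a call up. It gives the time, the measured TCP pose, the force, the opening and the grip force at its end, in the units of the state.
- ctrl.get_obs(): the state, without advancing time (a new reading comes with each control period).
- ctrl.camera(name): name is "side" or "top" or "wrist"; returns (picture, depth): 480x640x3 uint8, red, green, blue; 480x640 float32, m along the optical axis (not along the pixel's ray), 0 where there is no reading.
- ctrl.camera_params(name): a dict with "K" (3x3 intrinsics, pixels), "dist" ([k1, k2, p1, p2, k3] as OpenCV has them; the pictures are not rectified), "cam_to_world" (4x4, takes a point from camera to world coordinates); the wrist camera has in their place "mount" (4x4, takes a point from camera to tool coordinates, whose origin is the TCP and whose axes are the flange's). Camera axes: x right, y down, z forward; pixel columns grow to the right and rows downward; lengths in m; the calibration is good to about 2 mm. A picture is of the moment at which its call begins: read the wrist's pose just before it. camera_params takes no time and is no camera call.
- ctrl.hand_in(): hands the job in; it is judged then, once.
Trained networks look in the newest picture that a camera, given by its name, has taken for a name from the list of things; names that differ only in an ending like _2 or _b are one class to them, and where a whole thing is asked for, a point or a joint stands for the part that bears it (a point fixed in the world has none). Each returns a list of dicts, best first, with "score" (0 to 1); they miss things now and then, are a little off and sometimes report something else, mostly with a low value. They report only what shows in the picture. A call takes as long as a camera call. They do not tell look-alikes from the thing itself.
- ctrl.outline_of(camera, target): "region" (480x640 bool, what is visible of it) and "position" ([column, row] in pixels, amid what is visible of it).
The state is a dict: "time_s": time; "q": joint angles; "dq": joint speeds; "joint_efforts": joint torques, N m; "eef_pos": TCP position; "eef_rot": TCP orientation; "wrist_force": force on the tool from outside, world axes, zero at the start; "torque": the same for the moment, N m; "opening": opening from 0.0 (shut) to 1.0 (fully open); "grasp_force": force on a finger pad.
Only numpy, scipy, OpenCV 4.12 (cv2) and the standard library are available. Lean on these libraries where they do the work, as an engineer would, in place of code of your own. Each camera call takes 0.05 s, during which the arm holds its last target. There are 200 camera calls.

## Task

Take the soap bar that stands on edge in the little wooden stand and lay it, pressed face up, fully home in the pocket of the jig's hinged flipper plate (you will have to set it down flat and take it again across its width; the cork mat is kept free for that), then let go of it. Swing the plate, which has a bar handle, right over so that the soap drops face-down into the fixed nest, then swing the plate all the way back open, leaving the soap lying flat in the nest with its plain back up. Do not knock over or push about the bottle, jar, beaker and tin.

Things in the scene. Friction and masses are not known exactly. Their poses are not given: they have to be found in the camera images.
- soap: Cream soap bar, 110 (x) x 58 (y) x 28 mm (z), ~0.16 kg. Origin: centre of the plain flat back; z points out of the pressed face. Sides straight for z 0 to 20 mm, then stepped in 3 mm, and 6 mm from z 24; fine raised oval on the face. Starts on its long edge in the stand, y up, face level. Standing free and pushed near its top from the face side, it tips (past 26 deg) onto its back, face up.
- stand: Fixed wooden stand, base 130 x 90 x 10 mm, origin under its centre. Posts (tops 32 mm above the table, 29 to 55 mm either side of the middle) and end stops hold the soap upright along the stand's x with 2 mm play, its lower edge 10 mm and top edge 68 mm above the table, its face to the stand's -y. Stand and mat may swap places.
- mat: Fixed square cork mat, 150 x 150 mm, 3 mm thick, flat on the table and empty; origin under its centre. Free place to set the soap down.
- jig: Fixed plywood turn-over jig, base 170 x 190 x 12 mm, origin under its centre. The hinge axis runs along the jig's x, 65 mm above the table, over the origin. Flipper plate on the +y side when open, fixed nest on the -y side. Steel hinge cheeks at x = +-71 to 81 mm, 74 mm high.
- flipper (a joint): Hinge angle of the flipper plate (0.35 kg, light hinge, falls to either end by its weight): 0 open and level, pocket upwards on the jig's +y side (the start); 1.57 upright; 3.14 swung over, upside down above the nest. Positive is a right-hand turn about the jig's x.
- pocket (a point): Centre of the pocket floor, 49 mm from the hinge axis, 48 mm above the table when open; axes move with the plate, the jig's at angle 0. Inside 114 (x) x 62 mm (y). Walls 12 mm high, 22 mm at the hinge side (it carries the soap while upright); long walls cut away for |x| < 31 mm, so fingers holding the soap across its width pass down. Soap goes in long axis along x, either way round.
- handle (a point): Middle of the plate's bar handle: round steel bar, 14 mm thick, along the jig's x, 122 mm from the hinge axis and level with it (65 mm above the table at both ends of the swing). Free length 90 mm between its arms, 34 mm between its axis and the plate. It can turn between gripping fingers as they carry it round the arc pointing down. Axes of the plate.
- nest (a point): Centre of the nest floor, 48.5 mm from the hinge axis to the jig's -y, 48 mm above the table; axes of the jig. Inside 116 (x) x 65 mm (y); walls 16 mm high outside, 14 at the ends, 8 at the hinge side. Swung over, the pocket floor is 34 mm above it. The soap tips out of the plate a little past upright and is pushed into place as the plate comes right down.
- bottle: Bystander: small amber bottle with black cap, 44 mm across, 100 mm high; origin under its centre, z up its axis.
- jar: Bystander: black jar, 66 mm across, 45 mm high; origin under its centre, z up its axis.
- beaker: Bystander: glass beaker, 66 mm across, 85 mm high; origin under its centre, z up its axis.
- tin: Bystander: flat aluminium tin, 72 mm across, 30 mm high; origin under its centre, z up its axis.
Things that resemble listed ones, but are neither listed nor needed, are in the scene too. Of the things that look like the soap, the middle-sized one is meant.

How it is judged:
By the outcome, as a careful person would: the job done as asked, in the order asked, and still so for the second after the job is handed in, with the robot touching nothing.
It also fails if it takes over 72 s, if anything falls off the work surface, if the arm or the gripper's body presses on something with over 40 N, if the wrist force passes 120 N, or if a joint passes its speed limit or range.

## Working session

There is one attempt and no reset: what is moved stays moved. The work goes in short steps, Python scripts to look and compute and a tool call to move; the robot and the scene stay as the last step left them, time stands still between calls to the robot, and variables do not carry over. Pictures are saved under pics/ and viewed, at most 10 in all, crops included, and the job is handed in when it is done.

Besides the shell and the picture viewer there is one more tool, called after "Request:" by a JSON object that holds its "name" and its "arguments". apply_moves: Moves the arm, as the interface text tells. Its arguments: {"type":"object","properties":{"moves":{"type":"array"}},"required":["moves"]}

```bash
mkdir -p pics; ls; cat > h.py <<'E'
import numpy as np, cv2
from bench import ctrl
from scipy.spatial.transform import Rotation as R
def tool():
    o=ctrl.get_obs(); T=np.eye(4); q=o['eef_rot']; T[:3,:3]=R.from_quat([q[1],q[2],q[3],q[0]]).as_matrix(); T[:3,3]=o['eef_pos']; return T
def shot(n):
    T=tool(); im,d=ctrl.camera(n); p=ctrl.camera_params(n)
    C=p['cam_to_world'] if 'cam_to_world' in p else T@np.array(p['mount'])
    return im,d,np.array(p['K']),np.array(p['dist']),np.array(C)
def cloud(s,mask=None):
    im,d,K,D,C=s
    m=d>0
    if mask is not None: m&=mask
    v,u=np.nonzero(m); z=d[v,u]
    n=cv2.undistortPoints(np.stack([u,v],1).astype(np.float64)[:,None],K,D)[:,0]
    P=np.c_[n*z[:,None],z]@C[:3,:3].T+C[:3,3]
    return P,np.c_[u,v]
def proj(s,P):
    im,d,K,D,C=s; W=np.linalg.inv(C)
    return cv2.projectPoints(np.atleast_2d(P).astype(float)@W[:3,:3].T+W[:3,3],np.zeros(3),np.zeros(3),K,D)[0][:,0]
def save(f,im): cv2.imwrite(f,im[:,:,::-1])
E
python3 - <<'E'
from h import *
for c in ['top','side']:
    s=shot(c); save(f'pics/{c}.png',s[0]); print(c,s[4].round(3).tolist())
    np.savez(f'/tmp/{c}.npz',*s)
    for t in ['soap','stand','mat','jig','flipper','handle','bottle','jar','beaker','tin']:
        for r in ctrl.outline_of(c,t)[:4]:
            if r['score']<.2: continue
            P,_=cloud(s,r['region']); 
            print(c,t,round(r['score'],2),np.round(r['position']),r['region'].sum(),np.median(P,0).round(3) if len(P) else None, np.percentile(P,[2,98],axis=0).round(3).tolist() if len(P) else None)
o=ctrl.get_obs(); print(o['time_s'],o['eef_pos'],o['eef_rot'],ctrl.pinch_z)
E
```

```text
pics
top [[-0.009, -0.994, 0.11, 0.388], [-1.0, 0.007, -0.023, 0.004], [0.022, -0.11, -0.994, 1.211], [0.0, 0.0, 0.0, 1.0]]
top soap 0.97 [249. 243.] 623 [0.486 0.139 0.067] [[0.436, 0.117, 0.019], [0.538, 0.165, 0.073]]
top soap 0.95 [322. 292.] 1111 [ 0.367 -0.037  0.082] [[0.325, -0.107, 0.002], [0.407, 0.031, 0.087]]
top soap 0.8 [264. 312.] 297 [0.319 0.108 0.045] [[0.287, 0.081, 0.033], [0.353, 0.137, 0.051]]
top stand 0.61 [256. 248.] 1169 [0.483 0.129 0.012] [[0.42, 0.089, 0.006], [0.55, 0.194, 0.036]]
top mat 0.76 [170. 246.] 3335 [0.485 0.353 0.004] [[0.415, 0.281, -0.001], [0.558, 0.422, 0.008]]
top jig 0.94 [377. 214.] 5269 [ 0.569 -0.178  0.049] [[0.49, -0.274, 0.007], [0.657, -0.064, 0.074]]
top flipper 0.71 [358. 212.] 2366 [ 0.574 -0.137  0.051] [[0.508, -0.19, 0.004], [0.639, -0.06, 0.074]]
top handle 0.88 [361. 212.] 2343 [ 0.572 -0.137  0.051] [[0.508, -0.19, 0.013], [0.637, -0.06, 0.074]]
top bottle 0.72 [289. 161.] 305 [0.69  0.041 0.07 ] [[0.677, 0.022, 0.005], [0.715, 0.061, 0.104]]
top jar 0.69 [263. 171.] 517 [0.678 0.107 0.045] [[0.653, 0.08, 0.013], [0.709,
[... 1371 characters left out ...]
378. 218.] 587 [0.691 0.029 0.051] [[0.676, 0.018, -0.001], [0.715, 0.054, 0.098]]
side jar 0.71 [358. 210.] 523 [0.674 0.096 0.039] [[0.652, 0.076, 0.003], [0.705, 0.132, 0.045]]
side beaker 0.74 [349. 162.] 809 [0.695 0.251 0.054] [[0.668, 0.236, -0.002], [0.728, 0.302, 0.082]]
side beaker 0.49 [346. 284.] 2440 [ 0.576 -0.133  0.052] [[0.509, -0.193, 0.041], [0.637, -0.064, 0.071]]
side beaker 0.43 [281. 209.] 958 [0.486 0.131 0.054] [[0.435, 0.113, 0.016], [0.537, 0.161, 0.067]]
side tin 0.93 [319. 410.] 1247 [ 0.447 -0.392  0.028] [[0.417, -0.416, -0.0], [0.478, -0.356, 0.032]]
1.1 [0.18891393 0.54310094 0.20299578] [-2.08424262e-06  1.66598071e-01  9.86024890e-01  2.86107074e-06] 0.0187
```

```bash
python3 - <<'E'
import cv2,numpy as np
a=cv2.imread('pics/top.png')[120:340,120:500]; b=cv2.imread('pics/side.png')[150:330,180:420]
cv2.imwrite('pics/topc.png',cv2.resize(a,(800,463),interpolation=3)); cv2.imwrite('pics/sidec.png',cv2.resize(b,(800,600),interpolation=3))
E
```

```text
(no output)
```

View pics/topc.png

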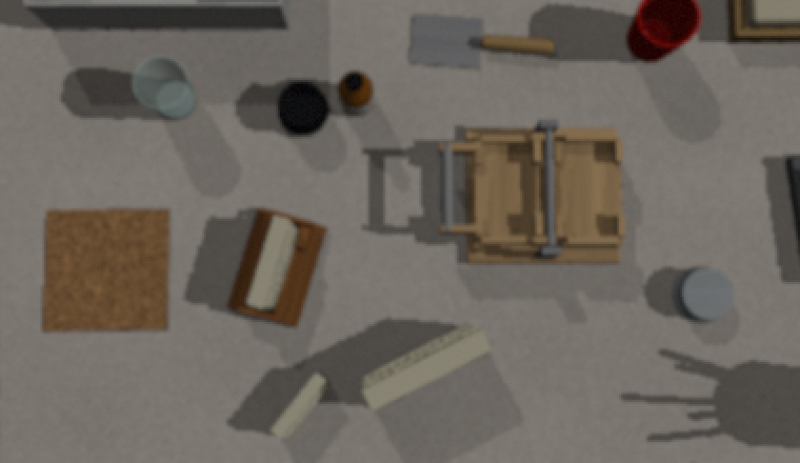

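View pics/sidec.png

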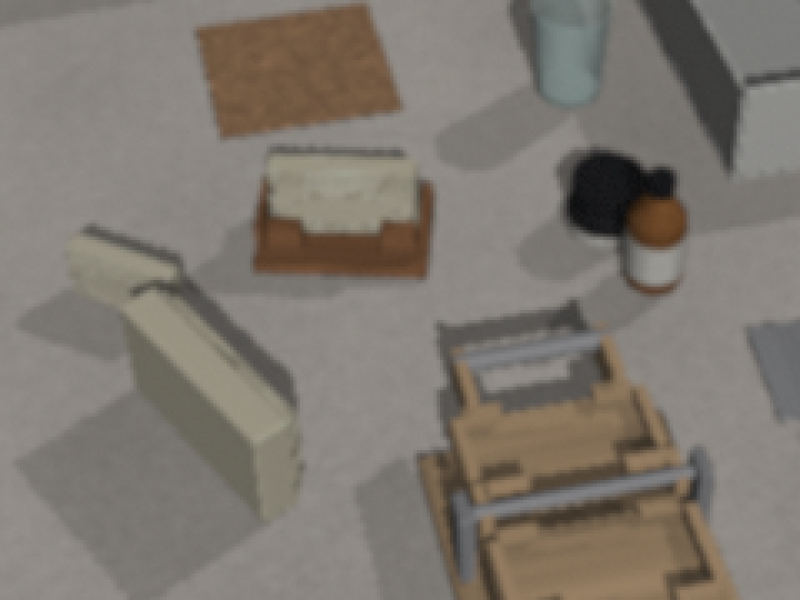

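Three soap look-alikes in the top picture: small bar (264,312), large bar (322,292), and the one in the stand (249,243). The one in the stand is between the other two in length (~110 mm) and the side crop confirms it: pressed oval face visible, at crop (345,190), between the posts. That is the one to take. Handle is at top-crop (447,185), hinge rod (548,190).

```bash
cat > t.py <<'E'
from h import *
for c in ['top','side']:
    s=[v for v in np.load(f'/tmp/{c}.npz').values()]
    P,_=cloud(s)
    def box(n,lo,hi):
        Q=P[(P>lo).all(1)&(P<hi).all(1)]; r=cv2.minAreaRect(Q[:,:2].astype(np.float32)*1000)
        print(c,n,len(Q),np.round(r[0],1),np.round(r[1],1),round(r[2],1),'z',np.percentile(Q[:,2],[5,50,95]).round(4)); return Q
    def line(n,lo,hi):
        Q=P[(P>lo).all(1)&(P<hi).all(1)]; m=Q.mean(0); v=np.linalg.svd(Q-m,full_matrices=False)[2][0]; v*=np.sign(v[0]);print(c,n,len(Q),m.round(4),'yaw',np.degrees(np.arctan2(v[1],v[0])).round(2),np.ptp(Q,0).round(3))
    box('soaptop',[.41,.09,.055],[.56,.2,.085]); line('soaptop',[.41,.09,.060],[.56,.2,.085])
    box('stand',[.38,.06,.007],[.58,.22,.085]); box('mat',[.39,.25,.0025],[.58,.45,.02])
    box('jig',[.45,-.32,.008],[.70,-.09,.1])
    line('handle',[.5,-.085,.055],[.65,-.045,.08]); line('rod',[.47,-.2,.062],[.68,-.16,.09]); line('table',[.3,.3,-.02],[.4,.5,.02]); box('pfloor',[.53,-.16,.04],[.62,-.11,.054])
E
python3 t.py
```

```text
top soaptop 523 [486.1 141.2] [ 28.9 109.7] 73.2 z [0.0605 0.0675 0.0716]
top soaptop 502 [0.4856 0.1417 0.0675] yaw -16.45 [0.106 0.056 0.015]
top stand 1725 [482.4 143.3] [156.4 193.7] 83.5 z [0.0082 0.0257 0.0703]
top mat 2822 [484.7 349.9] [199.2 189.2] 89.8 z [0.0027 0.0043 0.0075]
top jig 4836 [ 589.3 -198.1] [215.6 202.7] 89.8 z [0.0114 0.0492 0.0707]
top handle 269 [ 0.5713 -0.0668  0.0713] yaw -0.07 [0.106 0.027 0.023]
top rod 449 [ 0.5759 -0.1825  0.0707] yaw -0.24 [0.165 0.037 0.017]
top table 3155 [0.3497 0.4006 0.0006] yaw -89.93 [0.1   0.2   0.015]
top pfloor 665 [ 574.5 -135.2] [88.9 49.4] 0.8 z [0.0457 0.0488 0.0529]
side soaptop 466 [486.6 138.5] [ 34. 110.] 74.9 z [0.0561 0.0632 0.067 ]
side soaptop 353 [0.4873 0.1392 0.064 ] yaw -16.48 [0.109 0.052 0.009]
side stand 1492 [485.6 134.6] [ 84.8 129.7] 74.3 z [0.0079 0.0334 0.0657]
side mat 114 [494.4 362.4] [182.6 159. ] 84.8 z [0.0026 0.0033 0.0052]
side jig 6467 [ 574.  -187.2] [170.2 193.4] 0.0 z [0.0099 0.0463 0.0678]
side handle 335 [ 0.5735 -0.0705  0.0663] yaw -0.01 [0.106 0.027 0.017]
side rod 598 [ 0.5739 -0.1857  0.0679] yaw 0.3 [0.16  0.039 0.015]
side table 1566 [ 0.3497  0.396  -0.0037] yaw 89.77 [0.1   0.2   0.015]
side pfloor 722 [ 575. -135.] [49.7 90. ] 89.9 z [0.0428 0.0454 0.0482]
```

Request:
{"name": "apply_moves", "arguments": {"moves": [{"jaw": 1, "offset": [-41, -28, 0], "rot": [0, 0, 0]}, {"jaw": 1, "offset": [-41, -28, 0], "rot": [0, 0, 0]}, {"jaw": 1, "offset": [-41, -28, 0], "rot": [0, 0, 0]}, {"jaw": 1, "offset": [-41, -28, 0], "rot": [0, 0, 0]}, {"jaw": 1, "offset": [-41, -28, 0], "rot": [0, 0, 0]}]}}

```text
time_s: 1.72
eef_pos: [0.3373, 0.3423, 0.2032]
eef_rot: [0.0, 0.167, 0.986, 0.0]
wrist_force: [-0.2, -0.3, 0.1]
opening: 1.003
grasp_force: 0.0
```

Request:
{"name": "apply_moves", "arguments": {"moves": [{"jaw": 1, "offset": [-41, -28, 0], "rot": [0, 0, 0]}, {"jaw": 1, "offset": [-41, -28, 0], "rot": [0, 0, 0]}, {"jaw": 1, "offset": [-41, -28, 0], "rot": [0, 0, 0]}, {"jaw": 1, "offset": [-41, -28, 0], "rot": [0, 0, 0]}, {"jaw": 1, "offset": [-44, -31, 0], "rot": [0, 0, -3]}]}}

```text
time_s: 2.35
eef_pos: [0.4869, 0.1388, 0.2033]
eef_rot: [0.0, 0.14, 0.99, 0.0]
wrist_force: [0.8, 0.4, -0.8]
opening: 0.996
grasp_force: 0.0
```

```bash
cat >> h.py <<'E'
def go(x,y,z,head=None,T=None):
    "offset in tool axes (mm) to world TCP target, and turn about tool z to bring tool y to world heading (deg)"
    T=tool() if T is None else T
    d=T[:3,:3].T@(np.array([x,y,z])-T[:3,3])*1000
    h=np.degrees(np.arctan2(T[1,1],T[0,1]))
    print('at',T[:3,3].round(4),'tooly',h.round(2),'zdown',T[:3,2].round(3),'-> off',d.round(1),'norm',np.linalg.norm(d).round(0),'' if head is None else ('rotz',round(h-head,2)))
E
cat > w.py <<'E'
from h import *
import sys
s=shot('wrist'); np.savez('/tmp/wrist.npz',*s); save('pics/'+sys.argv[1],s[0])
P,uv=cloud(s)
E
python3 - <<'E'
import sys; sys.argv=['','w1.png']
exec(open('w.py').read())
for r in ctrl.outline_of('wrist','soap')[:3]:
    P,_=cloud(s,r['region']); Q=P[P[:,2]>.06]
    print(r['score'],r['position'],P.mean(0).round(3))
    if len(Q)>9: print(len(Q),cv2.minAreaRect((Q[:,:2]*1000).astype(np.float32)),Q.mean(0),np.percentile(Q[:,2],[5,50,95]))
go(.4865,.140,.026,74)
E
```

```text
0.74 [100.5, 140.8] [ 0.366 -0.024  0.068]
10402 ((367.007568359375, -34.950035095214844), (41.53418731689453, 157.1435089111328), 26.099523544311523) [ 0.36518244 -0.02762674  0.0784321 ] [0.06600902 0.08108278 0.08282739]
0.67 [243.0, 46.5] [0.323 0.113 0.037]
0.65 [326.8, 213.6] [0.483 0.143 0.065]
3576 ((487.11541748046875, 142.13209533691406), (28.053552627563477, 110.38121032714844), 73.30290985107422) [0.48455299 0.14333348 0.06609185] [0.06110555 0.06690555 0.06830024]
at [0.4887 0.1361 0.2032] tooly 73.58 zdown [ 0.002 -0.001 -1.   ] -> off [  3.6   3.2 177.2] norm 177.0 ('rotz', np.float64(-0.42))
```

Request:
{"name": "apply_moves", "arguments": {"moves": [{"jaw": 1, "offset": [3, 4.7, 10], "rot": [0, 0, 0]}, {"jaw": 1, "offset": [0, 0, 45], "rot": [0, 0, 0]}, {"jaw": 1, "offset": [0, 0, 45], "rot": [0, 0, 0]}, {"jaw": 1, "offset": [0, 0, 45], "rot": [0, 0, 0]}, {"jaw": 1, "offset": [0, 0, 32], "rot": [0, 0, 0]}]}}

```text
time_s: 3.08
eef_pos: [0.4817, 0.1473, 0.0234]
eef_rot: [-0.002, 0.14, 0.99, -0.0]
wrist_force: [-0.0, -1.0, -0.4]
opening: 0.993
grasp_force: 0.0
```

Request:
{"name": "apply_moves", "arguments": {"moves": [{"jaw": 0.3, "offset": [0, 0, 0], "rot": [0, 0, 0]}, {"jaw": 0.1, "offset": [0, 0, 0], "rot": [0, 0, 0]}, {"jaw": 0, "offset": [0, 0, 0], "rot": [0, 0, 0]}, {"jaw": 0, "offset": [0, 0, 0], "rot": [0, 0, 0]}, {"jaw": 0, "offset": [0, 0, 0], "rot": [0, 0, 0]}]}}

```text
time_s: 3.7
eef_pos: [0.4858, 0.1457, 0.028]
eef_rot: [0.001, 0.141, 0.99, 0.0]
wrist_force: [-2.4, 0.1, 5.0]
opening: 0.308
grasp_force: 58.8
```

Request:
{"name": "apply_moves", "arguments": {"moves": [{"jaw": 0, "offset": [0, 0, -20], "rot": [0, 0, 0]}, {"jaw": 0, "offset": [0, 0, -30], "rot": [0, 0, 0]}, {"jaw": 0, "offset": [0, 0, -30], "rot": [0, 0, 0]}, {"jaw": 0, "offset": [0, 0, 0], "rot": [0, 0, -8]}, {"jaw": 0, "offset": [0, 0, 0], "rot": [0, 0, -8.5]}]}}

```text
time_s: 4.32
eef_pos: [0.4851, 0.1455, 0.1075]
eef_rot: [0.001, -0.005, 1.0, 0.0]
wrist_force: [-0.7, -0.1, -1.9]
opening: 0.311
grasp_force: 59.7
```

```bash
python3 - <<'E'
from h import *
go(.485,.308,.040,90)
s=shot('side'); 
r=ctrl.outline_of('side','soap')
for q in r[:4]:
    P,_=cloud(s,q['region']); print(round(q['score'],2),q['position'],np.percentile(P,[2,50,98],axis=0).round(3).tolist())
x,y=250,130
save('pics/s2.png',cv2.resize(s[0][110:290,180:420],(800,600)))
print(ctrl.get_obs()['opening'],ctrl.get_obs()['grasp_force'])
go(.485,.308,.040,90)
E
```

```text
at [0.4851 0.1455 0.1075] tooly 90.58 zdown [ 0.003  0.    -1.   ] -> off [ -1.4 162.5  67.5] norm 176.0 ('rotz', np.float64(0.58))
0.97 [245.1, 272.5] [[0.319, -0.113, 0.003], [0.366, -0.06, 0.07], [0.41, 0.022, 0.082]]
0.88 [278.9, 184.2] [[0.433, 0.124, 0.093], [0.483, 0.13, 0.126], [0.538, 0.155, 0.147]]
0.68 [215.0, 234.2] [[0.285, 0.075, 0.003], [0.314, 0.104, 0.038], [0.356, 0.136, 0.048]]
0.3083262831459103 59.70934958313592
at [0.4848 0.1455 0.1069] tooly 90.37 zdown [ 0.002  0.    -1.   ] -> off [ -1.2 162.5  66.9] norm 176.0 ('rotz', np.float64(0.37))
```

View pics/s2.png

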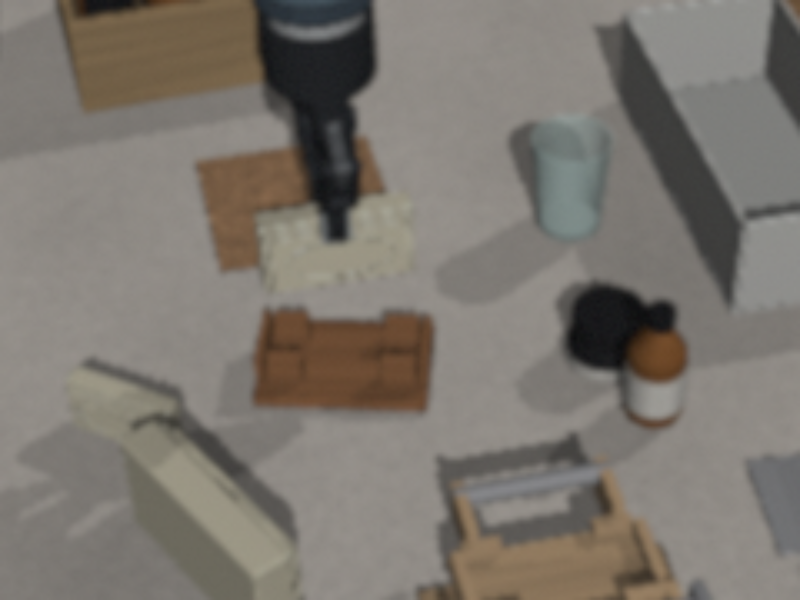

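The picture shows the soap at (335,245) held upright, clear of the empty stand (345,360), face toward the camera. Next: carry it to the mat.

Request:
{"name": "apply_moves", "arguments": {"moves": [{"jaw": 0, "offset": [0, 35, 0], "rot": [0, 0, 0.4]}, {"jaw": 0, "offset": [0, 45, 0], "rot": [0, 0, 0]}, {"jaw": 0, "offset": [0, 45, 0], "rot": [0, 0, 0]}, {"jaw": 0, "offset": [0, 37, 0], "rot": [0, 0, 0]}, {"jaw": 0, "offset": [0, 0, 30], "rot": [0, 0, 0]}]}}

```text
time_s: 5.05
eef_pos: [0.4867, 0.3111, 0.0787]
eef_rot: [0.003, 0.001, 1.0, 0.002]
wrist_force: [0.6, -0.6, -2.2]
opening: 0.306
grasp_force: 59.8
```

Request:
{"name": "apply_moves", "arguments": {"moves": [{"jaw": 0, "offset": [0, 0, 30], "rot": [0, 0, 0]}, {"jaw": 0, "offset": [0, 0, 15], "rot": [0, 0, 0]}, {"jaw": 0, "offset": [0, 0, 4], "rot": [0, 0, 0]}, {"jaw": 0, "offset": [0, 0, 0], "rot": [0, 0, 0]}, {"jaw": 0, "offset": [0, 0, 0], "rot": [0, 0, 0]}]}}

```text
time_s: 5.68
eef_pos: [0.4855, 0.3077, 0.0283]
eef_rot: [0.001, 0.001, 1.0, 0.0]
wrist_force: [0.7, 0.3, -1.6]
opening: 0.308
grasp_force: 59.8
```

Request:
{"name": "apply_moves", "arguments": {"moves": [{"jaw": 0, "offset": [0, 0, 4], "rot": [0, 0, 0]}, {"jaw": 0, "offset": [0, 0, 1.5], "rot": [0, 0, 0]}, {"jaw": 0, "offset": [0, 0, 1.5], "rot": [0, 0, 0]}, {"jaw": 0, "offset": [0, 0, 0], "rot": [0, 0, 0]}, {"jaw": 0, "offset": [0, 0, 0], "rot": [0, 0, 0]}]}}

```text
time_s: 6.3
eef_pos: [0.4844, 0.3075, 0.021]
eef_rot: [-0.0, 0.001, 1.0, -0.0]
wrist_force: [-3.8, -2.1, 7.7]
opening: 0.303
grasp_force: 60.8
```

Request:
{"name": "apply_moves", "arguments": {"moves": [{"jaw": 0.6, "offset": [0, 0, 0], "rot": [0, 0, 0]}, {"jaw": 1, "offset": [0, 0, 0], "rot": [0, 0, 0]}, {"jaw": 1, "offset": [0, 0, 0], "rot": [0, 0, 0]}, {"jaw": 1, "offset": [0, 0, 0], "rot": [0, 0, 0]}, {"jaw": 1, "offset": [0, 0, -20], "rot": [0, 0, 0]}]}}

```text
time_s: 6.92
eef_pos: [0.4829, 0.3068, 0.039]
eef_rot: [-0.002, 0.001, 1.0, -0.001]
wrist_force: [0.1, 0.0, 0.4]
opening: 0.999
grasp_force: 0.0
```

Request:
{"name": "apply_moves", "arguments": {"moves": [{"jaw": 1, "offset": [0, 0, -40], "rot": [0, 0, 0]}, {"jaw": 1, "offset": [0, 0, -30], "rot": [0, 0, 0]}, {"jaw": 0.5, "offset": [0, -30, 0], "rot": [0, 0, 0]}, {"jaw": 0, "offset": [0, -35, 0], "rot": [0, 0, 0]}, {"jaw": 0, "offset": [0, 0, 0], "rot": [0, 0, 0]}]}}

```text
time_s: 7.55
eef_pos: [0.4849, 0.241, 0.1115]
eef_rot: [0.001, 0.002, 1.0, 0.0]
wrist_force: [-0.1, 0.2, 0.3]
opening: 0.378
grasp_force: 0.0
```

Request:
{"name": "apply_moves", "arguments": {"moves": [{"jaw": 0, "offset": [0, 0, 0], "rot": [0, 0, 0]}, {"jaw": 0, "offset": [0, 0, 0], "rot": [0, 0, 0]}, {"jaw": 0, "offset": [0, 0, 30], "rot": [0, 0, 0]}, {"jaw": 0, "offset": [0, 0, 30], "rot": [0, 0, 0]}, {"jaw": 0, "offset": [0, 0, 0], "rot": [0, 0, 0]}]}}

```text
time_s: 8.18
eef_pos: [0.4819, 0.2425, 0.0477]
eef_rot: [-0.003, 0.0, 1.0, -0.001]
wrist_force: [1.0, 0.3, -0.5]
opening: 0.001
grasp_force: 0.0
```

```bash
python3 - <<'E'
from h import *
s=shot('side'); go(.485,.245,.047,90)
P,_=cloud(s); Q=P[(P>[.41,.26,.02]).all(1)&(P<[.56,.45,.075]).all(1)]
print(len(Q),np.percentile(Q,[2,50,98],axis=0).round(3).tolist())
s=shot('top')
P,_=cloud(s); Q=P[(P>[.41,.26,.02]).all(1)&(P<[.56,.45,.075]).all(1)]
print(len(Q),np.percentile(Q,[2,50,98],axis=0).round(3).tolist(),ctrl.get_obs()['opening'])
E
```

```text
at [0.4834 0.2428 0.0494] tooly 89.97 zdown [-0.002 -0.001 -1.   ] -> off [-1.6  2.2  2.4] norm 4.0 ('rotz', np.float64(-0.03))
551 [[0.433, 0.284, 0.021], [0.473, 0.291, 0.047], [0.538, 0.314, 0.061]]
129 [[0.431, 0.294, 0.043], [0.443, 0.305, 0.06], [0.457, 0.318, 0.064]] -0.003339552126084197
```

Request:
{"name": "apply_moves", "arguments": {"moves": [{"jaw": 0, "offset": [0, 15, 0], "rot": [0, 0, 0]}, {"jaw": 0, "offset": [0, 12, 0], "rot": [0, 0, 0]}, {"jaw": 0, "offset": [0, 8, 0], "rot": [0, 0, 0]}, {"jaw": 0, "offset": [0, 8, 0], "rot": [0, 0, 0]}, {"jaw": 0, "offset": [0, 8, 0], "rot": [0, 0, 0]}]}}

```text
time_s: 8.9
eef_pos: [0.4844, 0.294, 0.05]
eef_rot: [-0.0, 0.001, 1.0, -0.0]
wrist_force: [-0.2, 0.4, -0.2]
opening: 0.0
grasp_force: 0.0
```

Request:
{"name": "apply_moves", "arguments": {"moves": [{"jaw": 0, "offset": [0, 8, 0], "rot": [0, 0, 0]}, {"jaw": 0, "offset": [0, 8, 0], "rot": [0, 0, 0]}, {"jaw": 0, "offset": [0, 5, 0], "rot": [0, 0, 0]}, {"jaw": 0, "offset": [0, 0, 0], "rot": [0, 0, 0]}, {"jaw": 0, "offset": [0, 0, -20], "rot": [0, 0, 0]}]}}

```text
time_s: 9.52
eef_pos: [0.4829, 0.3137, 0.0685]
eef_rot: [-0.002, 0.001, 1.0, -0.001]
wrist_force: [-0.5, 0.8, -0.2]
opening: 0.002
grasp_force: 0.0
```

Request:
{"name": "apply_moves", "arguments": {"moves": [{"jaw": 1, "offset": [0, 0, -50], "rot": [0, 0, 0]}, {"jaw": 1, "offset": [0, 0, -60], "rot": [0, 0, 0]}, {"jaw": 1, "offset": [0, 20, -20], "rot": [0, 0, 0]}, {"jaw": 1, "offset": [0, 15, 0], "rot": [0, 0, 0]}, {"jaw": 1, "offset": [0, 0, 0], "rot": [0, 0, 0]}]}}

```text
time_s: 10.15
eef_pos: [0.4834, 0.3497, 0.1982]
eef_rot: [-0.001, 0.0, 1.0, -0.001]
wrist_force: [-0.3, -0.3, -0.8]
opening: 0.998
grasp_force: 0.0
```

```bash
cat > sp.py <<'E'
from h import *
import sys
lo,hi=[float(v) for v in sys.argv[2:4]]
s=shot('wrist'); save('pics/'+sys.argv[1],s[0])
for r in ctrl.outline_of('wrist','soap')[:3]:
    P,_=cloud(s,r['region']); Q=P[(P[:,2]>lo)&(P[:,2]<hi)]
    print(round(r['score'],2),np.round(r['position']),P.mean(0).round(3))
    if len(Q)>99: print(len(Q),np.round(np.hstack(cv2.minAreaRect((Q[:,:2]*1000).astype(np.float32))),1),np.percentile(Q[:,2],[5,50,95]).round(4))
go(*[float(v) for v in sys.argv[4:8]])
E
python3 sp.py w2.png .015 .045 .485 .35 .02 90
```

```text
0.83 [ 4. 66.] [0.339 0.035 0.008]
0.63 [60. 40.] [0.324 0.116 0.031]
3367 [319.2 111.2  24.4  86.6  51.1] [0.0175 0.0382 0.0448]
at [0.4833 0.3487 0.1976] tooly 89.95 zdown [-0.004 -0.002 -1.   ] -> off [ -2.4   1.7 177.6] norm 178.0 ('rotz', np.float64(-0.05))
```

View pics/w2.png

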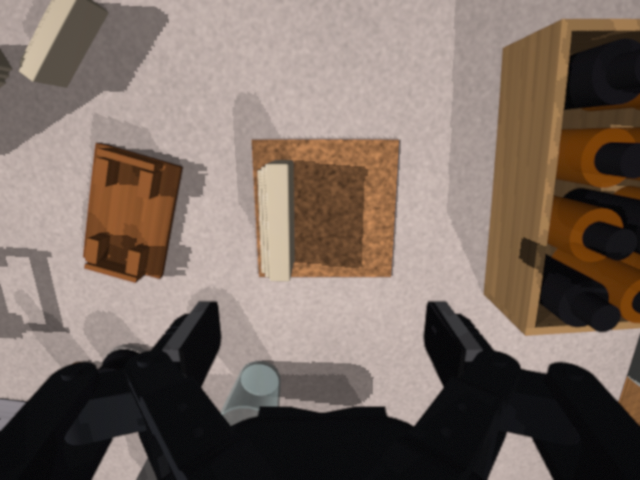

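The soap still stands on the mat's left part at (277,220), so the push fell short. I'll measure where it is now.

```bash
python3 - <<'E'
from h import *
for n in ['wrist','top']:
    s=shot(n); P,_=cloud(s); Q=P[(P>[.40,.25,.055]).all(1)&(P<[.58,.45,.075]).all(1)]
    print(n,len(Q),np.round(np.hstack(cv2.minAreaRect((Q[:,:2]*1000).astype(np.float32))),1),np.percentile(Q[:,2],[5,50,95]).round(4))
go(.485,.25,.05,90)
E
```

```text
wrist 3055 [486.3 305.   27.5 109.7  88.5] [0.0565 0.0601 0.0614]
top 491 [485.7 305.3  28.6 109.5  89.4] [0.0558 0.0607 0.0651]
at [0.4837 0.3486 0.1981] tooly 89.91 zdown [-0.003 -0.002 -1.   ] -> off [ -1.9 -98.4 148.3] norm 178.0 ('rotz', np.float64(-0.09))
```

Request:
{"name": "apply_moves", "arguments": {"moves": [{"jaw": 0, "offset": [0, -50, 0], "rot": [0, 0, 0]}, {"jaw": 0, "offset": [0, -50, 20], "rot": [0, 0, 0]}, {"jaw": 0, "offset": [-1, 0, 40], "rot": [0, 0, 0]}, {"jaw": 0, "offset": [0, 0, 50], "rot": [0, 0, 0]}, {"jaw": 0, "offset": [0, 0, 42], "rot": [0, 0, 0]}]}}

```text
time_s: 10.98
eef_pos: [0.4844, 0.2484, 0.0457]
eef_rot: [-0.001, 0.001, 1.0, -0.0]
wrist_force: [0.7, 0.3, -1.0]
opening: -0.004
grasp_force: 0.0
```

Request:
{"name": "apply_moves", "arguments": {"moves": [{"jaw": 0, "offset": [0, 15, 0], "rot": [0, 0, 0]}, {"jaw": 0, "offset": [0, 15, 0], "rot": [0, 0, 0]}, {"jaw": 0, "offset": [0, 12, 0], "rot": [0, 0, 0]}, {"jaw": 0, "offset": [0, 12, 0], "rot": [0, 0, 0]}, {"jaw": 0, "offset": [0, 12, 0], "rot": [0, 0, 0]}]}}

```text
time_s: 11.6
eef_pos: [0.4858, 0.3167, 0.0489]
eef_rot: [0.001, 0.0, 1.0, 0.0]
wrist_force: [0.5, 0.6, 0.6]
opening: 0.002
grasp_force: 0.0
```

Request:
{"name": "apply_moves", "arguments": {"moves": [{"jaw": 0, "offset": [0, 10, 0], "rot": [0, 0, 0]}, {"jaw": 0, "offset": [0, 10, 0], "rot": [0, 0, 0]}, {"jaw": 0, "offset": [0, 4, 0], "rot": [0, 0, 0]}, {"jaw": 0, "offset": [0, 0, 0], "rot": [0, 0, 0]}, {"jaw": 0, "offset": [0, 0, 0], "rot": [0, 0, 0]}]}}

```text
time_s: 12.22
eef_pos: [0.4854, 0.3391, 0.0479]
eef_rot: [-0.0, 0.001, 1.0, -0.0]
wrist_force: [-0.3, 0.3, 0.3]
opening: 0.002
grasp_force: 0.0
```

```bash
python3 - <<'E'
from h import *
for n in ['side','top']:
    s=shot(n); P,_=cloud(s); Q=P[(P>[.40,.25,.015]).all(1)&(P<[.58,.45,.075]).all(1)]
    print(n,len(Q),np.percentile(Q,[2,50,98],axis=0).round(3).tolist())
    if n=='side': save('pics/s3.png',cv2.resize(s[0][110:260,200:400],(800,600)))
go(.485,.348,.2,90)
E
```

```text
side 776 [[0.433, 0.284, 0.017], [0.485, 0.291, 0.047], [0.538, 0.316, 0.06]]
top 616 [[0.433, 0.291, 0.018], [0.479, 0.299, 0.059], [0.537, 0.317, 0.065]]
at [0.4855 0.3391 0.048 ] tooly 89.89 zdown [-0. -0. -1.] -> off [   0.5    8.9 -152. ] norm 152.0 ('rotz', np.float64(-0.11))
```

View pics/s3.png

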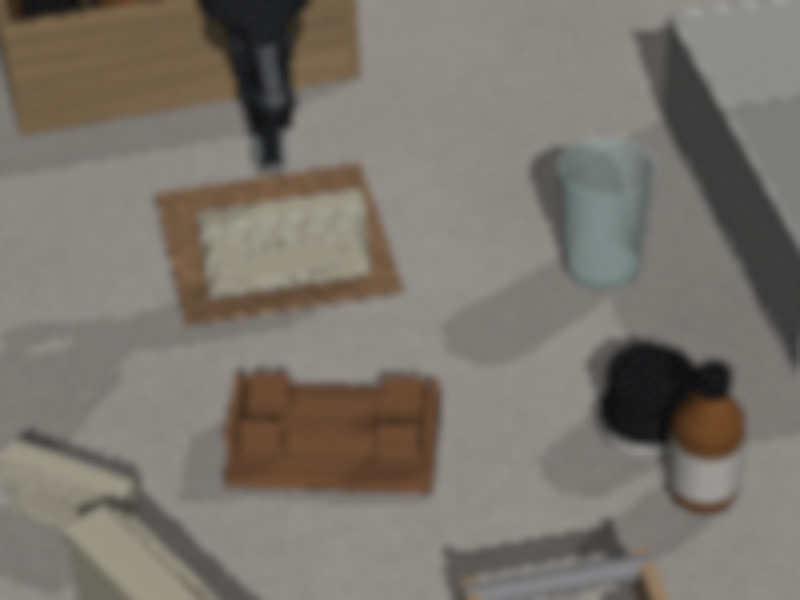

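```bash
python3 - <<'E'
from h import *
T=tool()
for n in ['side','top']:
    s=shot(n); P,uv=cloud(s); m=(P>[.44,.29,.03]).all(1)&(P<[.53,.40,.15]).all(1)
    Q=P[m]
    for z in np.arange(.03,.15,.01):
        q=Q[(Q[:,2]>z)&(Q[:,2]<z+.01)]
        if len(q)>3: print(n,round(z,2),len(q),np.percentile(q,[5,50,95],axis=0)[:,:2].round(3).tolist())
    print('TCP px',proj(s,T[:3,3]), proj(s,[.485,.318,.061]))
print({k:(np.round(v,3).tolist()) for k,v in ctrl.get_obs().items()})
E
```

```text
side 0.03 28 [[0.443, 0.29], [0.488, 0.292], [0.527, 0.293]]
side 0.04 49 [[0.443, 0.29], [0.476, 0.291], [0.527, 0.296]]
side 0.05 232 [[0.445, 0.291], [0.484, 0.3], [0.524, 0.315]]
side 0.06 18 [[0.445, 0.293], [0.47, 0.302], [0.516, 0.308]]
side 0.07 12 [[0.474, 0.324], [0.484, 0.329], [0.494, 0.335]]
side 0.08 26 [[0.474, 0.319], [0.482, 0.326], [0.494, 0.336]]
side 0.09 28 [[0.475, 0.321], [0.484, 0.325], [0.495, 0.332]]
side 0.1 15 [[0.474, 0.321], [0.487, 0.325], [0.493, 0.331]]
side 0.11 4 [[0.473, 0.309], [0.48, 0.314], [0.482, 0.322]]
side 0.12 25 [[0.472, 0.303], [0.476, 0.307], [0.492, 0.33]]
side 0.13 16 [[0.47, 0.291], [0.476, 0.296], [0.496, 0.328]]
side 0.14 29 [[0.468, 0.291], [0.474, 0.321], [0.502, 0.348]]
TCP px [[268.2675714  157.92092514]] [[269.08796975 158.6584497 ]]
top 0.03 36 [[0.446, 0.29], [0.483, 0.291], [0.526, 0.293]]
top 0.04 33 [[0.445, 0.291], [0.484, 0.292], [0.525, 0.292]]
top 0.05 204 [[0.443, 0.291], [0.483, 0.297], [0.523, 0.316]]
top 0.06 178 [[0.443, 0.299], [0.475, 0.307], [0.527, 0.317]]
top 0.13 17 [[0.472, 0.304], [0.474, 0.312], [0.479, 0.323]]
top 0.14 9 [[0.47, 0.303], [0.474, 0.306], [0.488, 0.322]]
TCP px [[169.96062392 246.38298389]] [[177.10912221 246.09088225]]
{'time_s': 12.425, 'q': [0.41, 0.399, 1.673, -0.0, 1.07, -1.159], 'dq': [0.001, -0.001, -0.001, 0.001, -0.002, 0.0], 'joint_efforts': [0.025, -49.894, -29.793, 0.0, 0.002, -0.001], 'eef_pos': [0.486, 0.339, 0.048], 'eef_rot': [-0.0, 0.001, 1.0, -0.0], 'wrist_force': [1.119, -0.639, 0.19], 'torque': [-0.011, -0.022, -0.027], 'grasp_force': 0.0, 'opening': -0.001}
```

The soap stands at crop (285,245), and the fingertips at crop (268,168) are behind and above it. They passed over its top, so the true tips are ~14 mm higher than the TCP suggests. I'll go back and push lower.

Request:
{"name": "apply_moves", "arguments": {"moves": [{"jaw": 0, "offset": [0, 0, -40], "rot": [0, 0, 0]}, {"jaw": 0, "offset": [0, -45, 0], "rot": [0, 0, 0]}, {"jaw": 0, "offset": [0, -45, 0], "rot": [0, 0, 0]}, {"jaw": 0, "offset": [0, 0, 30], "rot": [0, 0, 0]}, {"jaw": 0, "offset": [0, 0, 25], "rot": [0, 0, 0]}]}}

```text
time_s: 13.05
eef_pos: [0.4857, 0.2486, 0.0327]
eef_rot: [0.0, 0.002, 1.0, 0.0]
wrist_force: [0.5, -1.1, -0.9]
opening: -0.003
grasp_force: 0.0
```

Request:
{"name": "apply_moves", "arguments": {"moves": [{"jaw": 0, "offset": [0, 15, 0], "rot": [0, 0, 0]}, {"jaw": 0, "offset": [0, 13, 0], "rot": [0, 0, 0]}, {"jaw": 0, "offset": [0, 8, 0], "rot": [0, 0, 0]}, {"jaw": 0, "offset": [0, 8, 0], "rot": [0, 0, 0]}, {"jaw": 0, "offset": [0, 8, 0], "rot": [0, 0, 0]}]}}

```text
time_s: 13.68
eef_pos: [0.4855, 0.3022, 0.0334]
eef_rot: [0.0, 0.001, 1.0, 0.0]
wrist_force: [-0.2, 0.4, 0.4]
opening: -0.003
grasp_force: 0.0
```

Request:
{"name": "apply_moves", "arguments": {"moves": [{"jaw": 0, "offset": [0, 8, 0], "rot": [0, 0, 0]}, {"jaw": 0, "offset": [0, 8, 0], "rot": [0, 0, 0]}, {"jaw": 0, "offset": [0, 0, 0], "rot": [0, 0, 0]}, {"jaw": 0, "offset": [0, 0, 0], "rot": [0, 0, 0]}, {"jaw": 0, "offset": [0, 0, 0], "rot": [0, 0, 0]}]}}

```text
time_s: 14.3
eef_pos: [0.4854, 0.3172, 0.0329]
eef_rot: [-0.0, 0.001, 1.0, -0.0]
wrist_force: [-0.8, 0.5, -0.5]
opening: 0.004
grasp_force: 0.0
```

```bash
python3 - <<'E'
from h import *
for n in ['side','top']:
    s=shot(n); P,_=cloud(s); Q=P[(P>[.40,.25,.015]).all(1)&(P<[.58,.45,.075]).all(1)]
    print(n,len(Q),np.percentile(Q,[2,50,98],axis=0).round(3).tolist())
go(.485,.348,.2,90)
E
```

```text
side 796 [[0.433, 0.284, 0.016], [0.484, 0.291, 0.047], [0.537, 0.314, 0.069]]
top 483 [[0.432, 0.291, 0.02], [0.47, 0.3, 0.059], [0.538, 0.317, 0.066]]
at [0.4855 0.3172 0.033 ] tooly 89.9 zdown [-0. -0. -1.] -> off [   0.5   30.8 -167. ] norm 170.0 ('rotz', np.float64(-0.1))
```

```bash
python3 - <<'E'
from h import *
s=shot('side'); T=tool(); P,uv=cloud(s); m=(P>[.465,.28,.045]).all(1)&(P<[.505,.345,.10]).all(1)
Q=P[m]
for z in np.arange(.045,.1,.004):
    q=Q[(Q[:,2]>z)&(Q[:,2]<z+.004)]
    if len(q)>1: print(round(z,3),len(q),np.percentile(q,[5,50,95],axis=0)[:,:2].round(3).tolist())
a=s[0][110:220,210:330]
save('pics/s4.png',cv2.resize(a,(648,594),interpolation=cv2.INTER_CUBIC)); print((proj(s,T[:3,3])-[210,110])*5.4, (proj(s,T[:3,3]+[0,0,.019])-[210,110])*5.4)
E
```

```text
0.045 18 [[0.468, 0.286], [0.482, 0.289], [0.5, 0.298]]
0.049 26 [[0.467, 0.286], [0.485, 0.29], [0.502, 0.297]]
0.053 48 [[0.467, 0.289], [0.482, 0.297], [0.502, 0.309]]
0.057 47 [[0.469, 0.294], [0.487, 0.303], [0.502, 0.313]]
0.061 8 [[0.476, 0.299], [0.487, 0.306], [0.5, 0.31]]
0.065 10 [[0.474, 0.302], [0.479, 0.307], [0.493, 0.315]]
0.069 7 [[0.48, 0.297], [0.485, 0.3], [0.493, 0.307]]
0.073 12 [[0.474, 0.3], [0.48, 0.303], [0.492, 0.309]]
0.077 15 [[0.475, 0.298], [0.483, 0.303], [0.495, 0.311]]
0.081 9 [[0.474, 0.3], [0.486, 0.306], [0.494, 0.31]]
0.085 12 [[0.476, 0.298], [0.482, 0.303], [0.491, 0.308]]
0.089 4 [[0.475, 0.3], [0.483, 0.303], [0.491, 0.315]]
[[324.22432895 308.81043775]] [[321.54058136 278.23262722]]
```

View pics/s4.png

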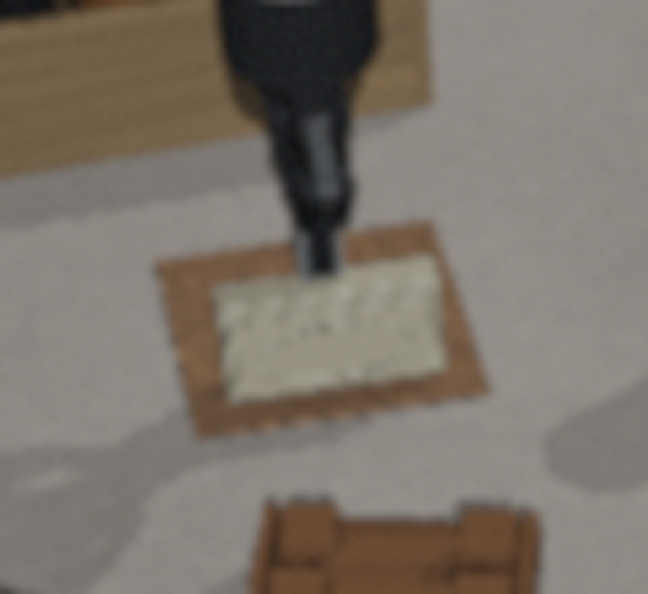

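```bash
python3 - <<'E'
from h import *
T=tool(); s=shot('wrist'); P,uv=cloud(s); Q=(P-T[:3,3])@T[:3,:3]
m=(abs(Q[:,0])<.03)&(abs(Q[:,1])<.03)&(abs(Q[:,2])<.08)
for z in np.arange(-.08,.04,.006):
    k=m&(Q[:,2]>z)&(Q[:,2]<z+.006); q=Q[k]
    if len(q)>5: print(round(z,3),len(q),np.percentile(q,[5,50,95],axis=0)[:,:2].round(3).tolist(),uv[k].mean(0).round())
m2=(P>[.40,.25,.015]).all(1)&(P<[.58,.45,.08]).all(1)
for z in np.arange(.015,.08,.01):
    k=m2&(P[:,2]>z)&(P[:,2]<z+.01); q=P[k]
    if len(q)>5: print('w',round(z,3),len(q),np.percentile(q,[2,50,98],axis=0)[:,:2].round(3).tolist())
save('pics/w4.png',s[0])
E
```

```text
-0.08 2418 [[-0.007, -0.025], [0.012, 0.002], [0.014, 0.026]] [323. 355.]
-0.074 1085 [[0.005, -0.021], [0.012, 0.001], [0.014, 0.021]] [323. 342.]
-0.068 869 [[-0.009, -0.006], [0.007, -0.0], [0.012, 0.005]] [322. 344.]
-0.062 429 [[0.007, -0.012], [0.011, -0.0], [0.012, 0.011]] [322. 322.]
-0.056 561 [[0.007, -0.013], [0.011, -0.0], [0.012, 0.012]] [322. 316.]
-0.05 476 [[0.007, -0.013], [0.008, -0.0], [0.012, 0.012]] [322. 309.]
-0.044 429 [[0.007, -0.012], [0.008, -0.0], [0.012, 0.012]] [322. 302.]
-0.038 286 [[0.007, -0.011], [0.011, -0.0], [0.012, 0.01]] [322. 294.]
-0.032 2310 [[0.004, -0.017], [0.018, -0.009], [0.029, 0.0]] [303. 270.]
-0.026 1571 [[-0.017, -0.025], [0.007, -0.022], [0.028, -0.018]] [276. 288.]
-0.02 12 [[-0.017, -0.026], [0.0, -0.025], [0.025, -0.023]] [271. 291.]
0.028 3807 [[-0.023, 0.004], [0.004, 0.017], [0.028, 0.029]] [351. 257.]
w 0.015 90 [[0.431, 0.292], [0.432, 0.307], [0.438, 0.318]]
w 0.025 96 [[0.431, 0.293], [0.432, 0.308], [0.437, 0.319]]
w 0.035 139 [[0.431, 0.293], [0.432, 0.308], [0.437, 0.319]]
w 0.045 1175 [[0.432, 0.291], [0.464, 0.294], [0.507, 0.316]]
w 0.055 6493 [[0.432, 0.295], [0.457, 0.307], [0.532, 0.319]]
w 0.065 559 [[0.474, 0.304], [0.474, 0.317], [0.479, 0.329]]
w 0.075 390 [[0.474, 0.304], [0.477, 0.317], [0.479, 0.33]]
```

View pics/w4.png

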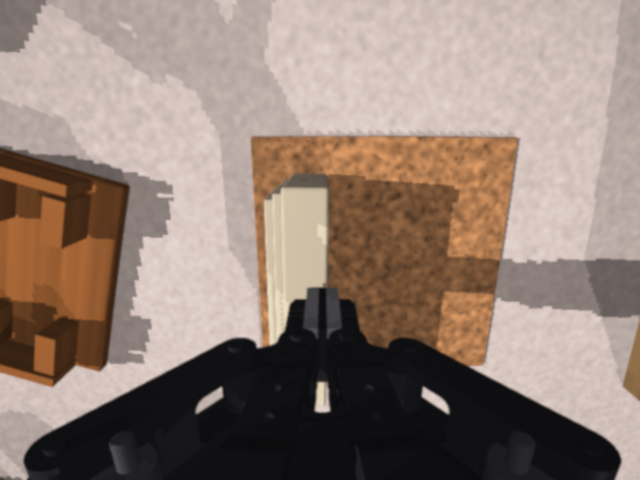

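The wrist picture shows the shut fingertips at (322,290) ending about at the top of the still-standing soap, at column 270–330. The tips really end ~30 mm short of the reported TCP when shut. I'll push with the TCP much lower.

Request:
{"name": "apply_moves", "arguments": {"moves": [{"jaw": 0, "offset": [0, 0, -40], "rot": [0, 0, 0]}, {"jaw": 0, "offset": [0, -40, 0], "rot": [0, 0, 0]}, {"jaw": 0, "offset": [0, -35, 0], "rot": [0, 0, 0]}, {"jaw": 0, "offset": [0, 0, 30], "rot": [0, 0, 0]}, {"jaw": 0, "offset": [0, 0, 28], "rot": [0, 0, 0]}]}}

```text
time_s: 15.12
eef_pos: [0.486, 0.2419, 0.0149]
eef_rot: [0.001, 0.001, 1.0, 0.0]
wrist_force: [0.1, -0.3, -0.5]
opening: 0.002
grasp_force: 0.0
```

```bash
python3 - <<'E'
from h import *
T=tool();print(T[:3,3]); s=shot('side'); P,uv=cloud(s); m=(P>[.465,.215,.006]).all(1)&(P<[.505,.28,.12]).all(1)
Q=P[m]
for z in np.arange(.006,.12,.006):
    q=Q[(Q[:,2]>z)&(Q[:,2]<z+.006)]
    if len(q)>1: print(round(z,3),len(q),np.percentile(q,[5,50,95],axis=0)[:,:2].round(3).tolist())
E
```

```text
[0.48595306 0.24192063 0.01485905]
0.036 4 [[0.477, 0.232], [0.485, 0.233], [0.492, 0.234]]
0.042 7 [[0.475, 0.227], [0.478, 0.233], [0.495, 0.234]]
0.048 18 [[0.475, 0.223], [0.483, 0.228], [0.492, 0.235]]
0.054 14 [[0.476, 0.222], [0.485, 0.228], [0.495, 0.238]]
0.06 18 [[0.475, 0.223], [0.484, 0.227], [0.496, 0.236]]
0.066 14 [[0.475, 0.222], [0.484, 0.226], [0.492, 0.235]]
0.072 2 [[0.48, 0.223], [0.485, 0.224], [0.489, 0.224]]
0.078 3 [[0.473, 0.219], [0.473, 0.229], [0.474, 0.242]]
0.084 3 [[0.473, 0.228], [0.473, 0.229], [0.473, 0.239]]
0.096 2 [[0.473, 0.222], [0.475, 0.223], [0.476, 0.224]]
0.102 10 [[0.469, 0.218], [0.473, 0.225], [0.5, 0.226]]
0.108 19 [[0.468, 0.221], [0.477, 0.223], [0.5, 0.246]]
0.114 11 [[0.469, 0.218], [0.479, 0.221], [0.502, 0.228]]
```

Request:
{"name": "apply_moves", "arguments": {"moves": [{"jaw": 0, "offset": [0, 15, 0], "rot": [0, 0, 0]}, {"jaw": 0, "offset": [0, 15, 0], "rot": [0, 0, 0]}, {"jaw": 0, "offset": [0, 8, 0], "rot": [0, 0, 0]}, {"jaw": 0, "offset": [0, 8, 0], "rot": [0, 0, 0]}, {"jaw": 0, "offset": [0, 8, 0], "rot": [0, 0, 0]}]}}

```text
time_s: 15.8
eef_pos: [0.4855, 0.2972, 0.0153]
eef_rot: [0.0, 0.001, 1.0, 0.0]
wrist_force: [0.1, -0.1, -0.1]
opening: 0.0
grasp_force: 0.1
```

Request:
{"name": "apply_moves", "arguments": {"moves": [{"jaw": 0, "offset": [0, 8, 0], "rot": [0, 0, 0]}, {"jaw": 0, "offset": [0, 8, 0], "rot": [0, 0, 0]}, {"jaw": 0, "offset": [0, 4, 0], "rot": [0, 0, 0]}, {"jaw": 0, "offset": [0, 0, 0], "rot": [0, 0, 0]}, {"jaw": 0, "offset": [0, 0, 0], "rot": [0, 0, 0]}]}}

```text
time_s: 16.42
eef_pos: [0.4854, 0.3163, 0.0149]
eef_rot: [-0.0, 0.001, 1.0, -0.0]
wrist_force: [0.1, 0.1, 0.2]
opening: -0.0
grasp_force: 0.0
```

```bash
python3 - <<'E'
from h import *
for n in ['side','top']:
    s=shot(n); P,_=cloud(s); Q=P[(P>[.40,.25,.012]).all(1)&(P<[.58,.45,.065]).all(1)]
    Q=Q[abs(Q[:,0]-.485)>.025]
    print(n,len(Q),np.percentile(Q,[2,50,98],axis=0).round(3).tolist())
go(.485,.348,.2,90)
E
```

```text
side 345 [[0.432, 0.317, 0.013], [0.46, 0.335, 0.025], [0.54, 0.372, 0.031]]
top 67 [[0.446, 0.321, 0.013], [0.53, 0.324, 0.023], [0.54, 0.338, 0.032]]
at [0.4854 0.3162 0.015 ] tooly 89.9 zdown [-0. -0. -1.] -> off [   0.5   31.8 -185. ] norm 188.0 ('rotz', np.float64(-0.1))
```

Tipped. I'll go up, over, and look.

Request:
{"name": "apply_moves", "arguments": {"moves": [{"jaw": 0, "offset": [0, 0, -40], "rot": [0, 0, 0]}, {"jaw": 1, "offset": [0, 0, -55], "rot": [0, 0, 0]}, {"jaw": 1, "offset": [0, 20, -50], "rot": [0, 0, 0]}, {"jaw": 1, "offset": [0, 12, -20], "rot": [0, 0, 0]}, {"jaw": 1, "offset": [0, 0, 0], "rot": [0, 0, 0]}]}}

```text
time_s: 17.15
eef_pos: [0.4866, 0.3494, 0.1821]
eef_rot: [0.002, 0.0, 1.0, 0.001]
wrist_force: [0.4, -0.6, -1.0]
opening: 0.848
grasp_force: 0.0
```

```bash
cat > lie.py <<'E'
from h import *
import sys
x0,y0,zl,zh=map(float,sys.argv[1:5])
for n in ['wrist','top','side']:
    T=tool(); s=shot(n); P,_=cloud(s); Q=P[(P>[x0-.08,y0-.06,zl]).all(1)&(P<[x0+.08,y0+.06,zh]).all(1)]
    if n=='wrist':
        q=(P-T[:3,3])@T[:3,:3]; k=(abs(q[:,1])>.03)&(abs(q[:,1])<.06)&(abs(q[:,0])<.02)&(q[:,2]<.03); q=q[k]; print('tip tool z',np.percentile(q[:,2],[50,99,99.9]).round(3) if len(q)>9 else None)
    print(n,len(Q),np.round(np.hstack(cv2.minAreaRect((Q[:,:2]*1000).astype(np.float32))),1),np.percentile(Q[:,2],[5,50,95]).round(4))
go(x0,y0,0,90)
E
python3 lie.py .485 .348 .010 .045
```

```text
tip tool z [-0.092 -0.041 -0.037]
wrist 6666 [486.8 350.   58.1 109.9  89.3] [0.0219 0.03   0.0314]
top 853 [479.5 347.2  96.9 122.1  88.9] [0.0185 0.0301 0.0347]
side 659 [486.5 344.7  65.5 110.9  87.8] [0.0128 0.0254 0.0298]
at [0.4845 0.3474 0.178 ] tooly 89.9 zdown [-0.003 -0.002 -1.   ] -> off [ -1.    0.8 178. ] norm 178.0 ('rotz', np.float64(-0.1))
```

Request:
{"name": "apply_moves", "arguments": {"moves": [{"jaw": 1, "offset": [-2, 1.6, 40], "rot": [0, 0, 0.4]}, {"jaw": 1, "offset": [0, 0, 50], "rot": [0, 0, 0]}, {"jaw": 1, "offset": [0, 0, 50], "rot": [0, 0, 0]}, {"jaw": 1, "offset": [0, 0, 40], "rot": [0, 0, 0]}, {"jaw": 1, "offset": [0, 0, 10], "rot": [0, 0, 0]}]}}

```text
time_s: 17.92
eef_pos: [0.4838, 0.3477, -0.0147]
eef_rot: [-0.004, 0.005, 1.0, -0.002]
wrist_force: [-0.3, 0.5, 0.9]
opening: 1.004
grasp_force: 0.0
```

```bash
python3 - <<'E'
from h import *
go(.4865,.349,-.022,90)
s=shot('side'); P,_=cloud(s); m=(P>[.465,.26,-.01]).all(1)&(P<[.505,.314,.12]).all(1); Q=P[m]
for z in np.arange(-.01,.08,.006):
    q=Q[(Q[:,2]>z)&(Q[:,2]<z+.006)]
    if len(q)>1: print(round(z,3),len(q),np.percentile(q,[5,50,95],axis=0)[:,:2].round(3).tolist())
print(ctrl.get_obs()['wrist_force'])
E
```

```text
at [ 0.4838  0.3477 -0.0147] tooly 89.48 zdown [-0.008 -0.004 -1.   ] -> off [-2.8  1.3  7.3] norm 8.0 ('rotz', np.float64(-0.52))
-0.01 32 [[0.467, 0.262], [0.482, 0.272], [0.503, 0.297]]
-0.004 153 [[0.467, 0.263], [0.485, 0.288], [0.503, 0.312]]
0.002 13 [[0.467, 0.274], [0.482, 0.287], [0.501, 0.306]]
0.02 5 [[0.474, 0.295], [0.478, 0.298], [0.488, 0.299]]
0.026 5 [[0.476, 0.291], [0.486, 0.294], [0.492, 0.296]]
0.032 20 [[0.473, 0.287], [0.482, 0.293], [0.493, 0.299]]
0.038 10 [[0.473, 0.287], [0.48, 0.293], [0.491, 0.299]]
0.044 13 [[0.473, 0.287], [0.482, 0.29], [0.493, 0.299]]
0.05 18 [[0.474, 0.286], [0.483, 0.29], [0.491, 0.297]]
0.056 2 [[0.477, 0.285], [0.483, 0.286], [0.489, 0.288]]
0.062 2 [[0.471, 0.281], [0.473, 0.289], [0.476, 0.297]]
0.068 12 [[0.471, 0.271], [0.483, 0.274], [0.492, 0.297]]
0.074 37 [[0.471, 0.269], [0.481, 0.276], [0.492, 0.297]]
[-0.7100181   0.04124873 -0.04334501]
```

Request:
{"name": "apply_moves", "arguments": {"moves": [{"jaw": 1, "offset": [-2, 1.2, 6], "rot": [0, 0, 0]}, {"jaw": 0.6, "offset": [0, 0, 0], "rot": [0, 0, 0]}, {"jaw": 0.3, "offset": [0, 0, 0], "rot": [0, 0, 0]}, {"jaw": 0.3, "offset": [0, 0, 0], "rot": [0, 0, 0]}, {"jaw": 0.3, "offset": [0, 0, 0], "rot": [0, 0, 0]}]}}

```text
time_s: 18.6
eef_pos: [0.4909, 0.352, -0.0139]
eef_rot: [0.002, 0.004, 1.0, 0.001]
wrist_force: [-1.3, -0.6, 5.8]
opening: 0.648
grasp_force: 63.4
```

Request:
{"name": "apply_moves", "arguments": {"moves": [{"jaw": 0.3, "offset": [0, 0, 0], "rot": [0, 0, 0]}, {"jaw": 0.3, "offset": [0, 0, -15], "rot": [0, 0, 0]}, {"jaw": 0.3, "offset": [0, 0, -40], "rot": [0, 0, 0]}, {"jaw": 0.3, "offset": [0, 0, -50], "rot": [0, 0, 0]}, {"jaw": 0.3, "offset": [0, 0, 0], "rot": [0, 0, 0]}]}}

```text
time_s: 19.23
eef_pos: [0.4931, 0.353, 0.0952]
eef_rot: [0.005, 0.004, 1.0, 0.002]
wrist_force: [1.1, 0.0, -2.4]
opening: 0.647
grasp_force: 64.3
```

```bash
python3 - <<'E'
from h import *
T=tool(); o=ctrl.get_obs(); print(o['opening'],o['grasp_force'])
s=shot('side'); P,_=cloud(s)
for r in ctrl.outline_of('side','soap')[:4]:
    P,_=cloud(s,r['region']); print(round(r['score'],2),r['position'],np.percentile(P,[2,50,98],axis=0).round(3).tolist())
T=tool(); s=shot('wrist'); P,_=cloud(s); q=(P-T[:3,3])@T[:3,:3]
for r in ctrl.outline_of('wrist','soap')[:4]:
    P,_=cloud(s,r['region']); print('w',round(r['score'],2),r['position'],np.percentile(P,[2,50,98],axis=0).round(3).tolist(),np.round(np.hstack(cv2.minAreaRect((P[:,:2]*1000).astype(np.float32))),1))
go(.574,-.136,.13,90)
save('pics/w5.png',s[0])
E
```

```text
0.6471368733745829 64.33659195899963
0.84 [261.4, 137.9] [[0.435, 0.317, -0.004], [0.478, 0.329, 0.131], [0.554, 0.494, 0.139]]
0.64 [213.2, 233.6] [[0.285, 0.077, 0.005], [0.313, 0.105, 0.038], [0.355, 0.137, 0.045]]
0.55 [244.2, 271.7] [[0.318, -0.113, 0.001], [0.366, -0.057, 0.07], [0.41, 0.032, 0.083]]
w 0.92 [322.0, 281.8] [[0.431, 0.324, 0.122], [0.471, 0.351, 0.134], [0.529, 0.378, 0.135]] [534.  351.  113.6 206.3  89.1]
at [0.4883 0.3507 0.0878] tooly 89.52 zdown [-0.002 -0.001 -1.   ] -> off [ -89.7 -486.   -41.9] norm 496.0 ('rotz', np.float64(-0.48))
```

View pics/w5.png

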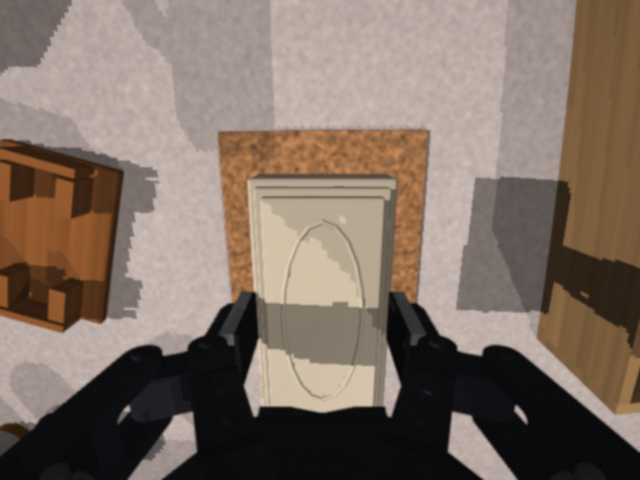

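The wrist picture shows the soap face up (oval at (325,310)), gripped squarely across its width between (245,320) and (400,320). I'll hover beside the jig to measure it precisely.

Request:
{"name": "apply_moves", "arguments": {"moves": [{"jaw": 0.3, "offset": [-5, 0, -50], "rot": [0, 0, 0]}, {"jaw": 0.3, "offset": [-15, -45, -20], "rot": [0, 0, 0.4]}, {"jaw": 0.3, "offset": [-15, -50, 0], "rot": [0, 0, 0]}, {"jaw": 0.3, "offset": [-15, -50, 0], "rot": [0, 0, 0]}, {"jaw": 0.3, "offset": [-15, -50, 0], "rot": [0, 0, 0]}]}}

```text
time_s: 20.05
eef_pos: [0.5508, 0.1538, 0.1572]
eef_rot: [-0.002, 0.008, 1.0, -0.0]
wrist_force: [-0.4, 0.9, -1.8]
opening: 0.65
grasp_force: 64.9
```

Request:
{"name": "apply_moves", "arguments": {"moves": [{"jaw": 0.3, "offset": [-15, -50, 0], "rot": [0, 0, 0]}, {"jaw": 0.3, "offset": [-15, -50, 0], "rot": [0, 0, 0]}, {"jaw": 0.3, "offset": [-15, -50, 0], "rot": [0, 0, 0]}, {"jaw": 0.3, "offset": [0, 0, 0], "rot": [0, 0, 0]}, {"jaw": 0.3, "offset": [0, 0, 0], "rot": [0, 0, 0]}]}}

```text
time_s: 20.68
eef_pos: [0.5934, 0.005, 0.1573]
eef_rot: [-0.002, 0.008, 1.0, 0.001]
wrist_force: [0.0, 0.4, -2.3]
opening: 0.649
grasp_force: 64.9
```

```bash
cat > jig.py <<'E'
from h import *
from scipy.optimize import minimize
T=tool(); s=shot('wrist'); np.savez('/tmp/wj.npz',*s); P,_=cloud(s); go(.574,-.139,.10,90); save('pics/wj.png',s[0])
# soap in hand, tool frame
q=(P-T[:3,3])@T[:3,:3]; k=(abs(q[:,1])<.031)&(abs(q[:,0])<.07)&(q[:,2]<-.038)&(q[:,2]>-.055); q=q[k]
print('soap',len(q),np.percentile(q,[.5,50,99.5],axis=0).round(4).tolist(), cv2.minAreaRect((q[:,:2]*1000).astype(np.float32)))
for n in ['wrist','top','side']:
    if n!='wrist':
        P,_=cloud([v for v in np.load(f'/tmp/{n}.npz').values()])
    H=P[(P>[.5,-.09,.055]).all(1)&(P<[.65,-.045,.08]).all(1)]
    if len(H)>9: print(n,'handle',len(H),np.percentile(H,[2,50,98],axis=0).round(4).tolist())
    for nm,lo,hi in [('x inner pocket/x floor',[.5,-.15,.044],[.65,-.12,.053]),('floor y',[.56,-.175,.044],[.59,-.09,.053]),('base',[.46,-.31,.008],[.69,-.07,.018]),('cheek',[.46,-.22,.066],[.69,-.15,.09]),('wall tops',[.5,-.19,.056],[.65,-.10,.063])]:
        H=P[(P>lo).all(1)&(P<hi).all(1)]
        if len(H)>9: print(n,nm,len(H),np.percentile(H,[1,50,99],axis=0).round(4).tolist())
E
python3 jig.py
```

```text
at [0.5934 0.0056 0.1576] tooly 89.14 zdown [-0.003  0.001 -1.   ] -> off [  17.1 -144.9   57.6] norm 157.0 ('rotz', np.float64(-0.86))
soap 28890 [[-0.0414, -0.0284, -0.0532], [0.0129, -0.0005, -0.044], [0.0553, 0.0282, -0.0386]] ((6.829631805419922, 0.044315338134765625), (61.89574432373047, 102.5785140991211), 89.37200927734375)
wrist handle 3391 [[0.5226, -0.0881, 0.059], [0.5717, -0.0642, 0.0703], [0.6264, -0.0565, 0.0722]]
wrist x inner pocket/x floor 4966 [[0.5179, -0.1497, 0.0458], [0.5706, -0.135, 0.0474], [0.6316, -0.1203, 0.0496]]
wrist floor y 3280 [[0.5603, -0.1741, 0.0453], [0.5747, -0.1358, 0.0474], [0.5897, -0.0989, 0.0491]]
wrist base 5684 [[0.4897, -0.277, 0.0089], [0.5053, -0.1077, 0.0114], [0.657, -0.0915, 0.0162]]
wrist cheek 4245 [[0.4941, -0.1962, 0.0661], [0.5567, -0.1829, 0.0691], [0.6527, -0.1675, 0.0744]]
wrist wall tops 2665 [[0.5033, -0.1825, 0.0563], [0.5393, -0.139, 0.0594], [0.6458, -0.1004, 0.0628]]
top handle 286 [[0.5208, -0.0879, 0.0599], [0.571, -0.0668, 0.0717], [0.6244, -0.0583, 0.0765]]
top x inner pocket/x floor 500 [[0.5081, -0.1498, 0.0445],
[... 338 characters left out ...]
]]
top wall tops 182 [[0.5092, -0.1828, 0.0567], [0.6098, -0.1321, 0.0607], [0.6468, -0.1002, 0.0629]]
side handle 355 [[0.5216, -0.088, 0.0572], [0.5742, -0.0712, 0.067], [0.6256, -0.0609, 0.0717]]
side x inner pocket/x floor 488 [[0.5088, -0.1495, 0.0441], [0.574, -0.1351, 0.0459], [0.6315, -0.1203, 0.051]]
side floor y 271 [[0.5603, -0.167, 0.0441], [0.5759, -0.1365, 0.046], [0.5897, -0.1031, 0.0493]]
side base 1201 [[0.4896, -0.2828, 0.0081], [0.5182, -0.2353, 0.011], [0.6566, -0.0999, 0.0174]]
side cheek 437 [[0.4936, -0.1999, 0.0661], [0.5737, -0.1879, 0.0688], [0.6518, -0.1697, 0.0748]]
side wall tops 251 [[0.5086, -0.189, 0.0561], [0.5441, -0.1311, 0.0582], [0.6391, -0.1006, 0.0628]]
```

View pics/wj.png

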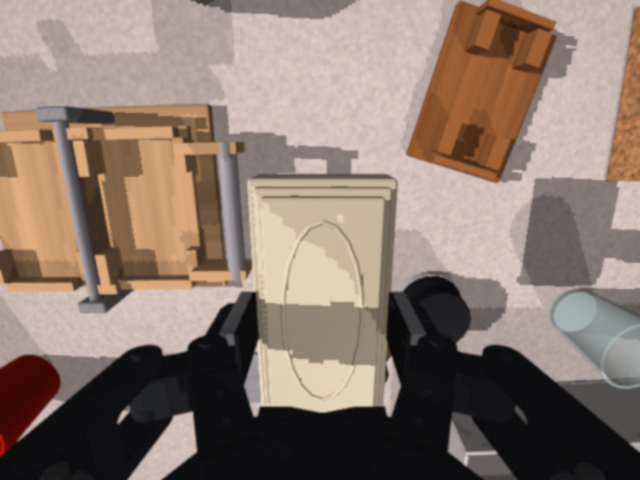

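The picture shows the jig pocket at (150,200), handle bar at (230,215) and hinge rod at (80,210). All of it is unobstructed by the held soap. Next: extract the pocket's wall edges.

```bash
python3 - <<'E'
from h import *
for n in ['wj','top','side']:
    s=[v for v in np.load(f'/tmp/{n}.npz').values()]; P,uv=cloud(s)
    xx=abs(P[:,0]-.574); m=(xx>.036)&(xx<.052)&(P[:,1]>-.20)&(P[:,1]<-.08)&(P[:,2]>.03)&(P[:,2]<.09)
    # height profile along y
    Q=P[m]; b=np.arange(-.20,-.08,.003)
    print(n,'y-prof',[(round(y*1000),len(q),round(np.median(q[:,2])*1000)) for y in b for q in [Q[(Q[:,1]>=y)&(Q[:,1]<y+.003)]] if len(q)>2])
    m=(P[:,1]>-.155)&(P[:,1]<-.12)&(P[:,2]>.0)&(P[:,2]<.09)&(xx<.09); Q=P[m]; b=np.arange(.5,.65,.003)
    print(n,'x-prof',[(round(y*1000),len(q),round(np.median(q[:,2])*1000)) for y in b for q in [Q[(Q[:,0]>=y)&(Q[:,0]<y+.003)]] if len(q)>2 and xx.max()>0 and abs(y-.574)>.04])
E
```

```text
wj y-prof [(-200, 20, 56), (-197, 50, 40), (-194, 4, 40), (-191, 64, 69), (-188, 153, 69), (-185, 280, 68), (-182, 105, 66), (-179, 33, 69), (-176, 144, 69), (-173, 160, 69), (-170, 818, 59), (-167, 131, 48), (-164, 136, 47), (-161, 139, 47), (-158, 126, 47), (-155, 132, 48), (-152, 133, 48), (-149, 135, 47), (-146, 149, 47), (-143, 134, 48), (-140, 134, 47), (-137, 145, 47), (-134, 132, 47), (-131, 133, 47), (-128, 133, 47), (-125, 140, 47), (-122, 134, 47), (-119, 139, 47), (-116, 140, 47), (-113, 56, 48), (-110, 4, 59), (-107, 117, 59), (-104, 90, 60), (-101, 326, 58), (-98, 127, 70), (-95, 115, 70), (-92, 118, 70), (-89, 122, 70), (-86, 111, 70), (-83, 120, 70)]
wj x-prof [(500, 142, 11), (503, 144, 11), (506, 82, 12), (509, 167, 59), (512, 186, 59), (515, 186, 59), (518, 173, 47), (521, 173, 47), (524, 172, 47), (527, 170, 47), (530, 171, 47), (533, 163, 47), (614, 135, 48), (617, 131, 47), (620, 130, 48), (623, 131, 48), (626, 126, 47), (629, 325, 52), (632, 155, 59), (635, 129, 59), (638, 49, 59)]
top y-prof [(-200, 13, 57), (-197, 12, 56), (-194, 9, 68), (-191, 13, 70), (-188
[... 1070 characters left out ...]
(-152, 16, 46), (-149, 17, 46), (-146, 16, 45), (-143, 16, 46), (-140, 17, 45), (-137, 14, 46), (-134, 19, 46), (-131, 15, 45), (-128, 19, 45), (-125, 14, 46), (-122, 15, 46), (-119, 18, 45), (-116, 16, 46), (-113, 16, 50), (-110, 59, 50), (-107, 27, 57), (-104, 24, 61), (-101, 17, 65), (-98, 10, 67), (-95, 10, 67), (-92, 10, 66), (-89, 9, 67), (-86, 9, 69), (-83, 15, 66)]
side x-prof [(500, 11, 10), (503, 5, 10), (506, 18, 45), (509, 33, 57), (512, 17, 57), (515, 14, 57), (518, 8, 47), (521, 16, 46), (524, 20, 46), (527, 15, 46), (530, 19, 45), (533, 20, 46), (614, 14, 46), (617, 16, 45), (620, 17, 46), (623, 13, 45), (626, 20, 46), (629, 35, 50), (632, 17, 56), (635, 18, 57), (638, 7, 58)]
```

Request:
{"name": "apply_moves", "arguments": {"moves": [{"jaw": 0.3, "offset": [4, -35, 0], "rot": [0, 0, 0]}, {"jaw": 0.3, "offset": [4, -40, 20], "rot": [0, 0, 0]}, {"jaw": 0.3, "offset": [4, -40, 30], "rot": [0, 0, 0]}, {"jaw": 0.3, "offset": [4.7, -28.9, 30], "rot": [0, 0, 0]}, {"jaw": 0.3, "offset": [0, 0, 0], "rot": [0, 0, 0]}]}}

```text
time_s: 21.35
eef_pos: [0.5729, -0.1383, 0.0758]
eef_rot: [-0.003, 0.008, 1.0, 0.001]
wrist_force: [-0.6, 1.1, -1.3]
opening: 0.647
grasp_force: 64.9
```

```bash
cat > ck.py <<'E'
from h import *
go(.5745,-.138,.031,90)
T=tool(); s=shot('wrist'); P,_=cloud(s)
q=(P-T[:3,3])@T[:3,:3]; k=(abs(q[:,1])<.031)&(abs(q[:,0])<.07)&(q[:,2]<-.038)&(q[:,2]>-.055)
Q=P[k]; print('soap world', np.percentile(Q,[.5,50,99.5],axis=0).round(4).tolist(),np.round(np.hstack(cv2.minAreaRect((Q[:,:2]*1000).astype(np.float32))),1))
# yaw from front band; jig pieces near
for nm,lo,hi in [('floor',[.515,-.165,.044],[.56,-.11,.052]),('-x wall',[.505,-.16,.056],[.53,-.115,.063])]:
    H=P[(P>lo).all(1)&(P<hi).all(1)]
    if len(H)>9: print(nm,len(H),np.percentile(H,[1,50,99],axis=0).round(4).tolist())
print(ctrl.get_obs()['wrist_force'])
E
python3 ck.py
```

```text
at [ 0.5729 -0.1383  0.0758] tooly 89.06 zdown [-0.006  0.003 -1.   ] -> off [-1.9  0.2 44.7] norm 45.0 ('rotz', np.float64(-0.94))
soap world [[0.5178, -0.1668, 0.1145], [0.5602, -0.1386, 0.1199], [0.6145, -0.1099, 0.1293]] [ 566.7 -138.3   62.   101.    89.3]
floor 120 [[0.5182, -0.1641, 0.0458], [0.5186, -0.1314, 0.0474], [0.5191, -0.1105, 0.0487]]
-x wall 1359 [[0.5091, -0.1596, 0.0571], [0.5131, -0.1378, 0.0593], [0.5172, -0.1154, 0.0608]]
[ 0.02158758  0.30876006 -0.98835011]
```

Request:
{"name": "apply_moves", "arguments": {"moves": [{"jaw": 0.3, "offset": [-1.8, 0.3, 10], "rot": [0, 0, 0]}, {"jaw": 0.3, "offset": [0, 0, 12], "rot": [0, 0, 0]}, {"jaw": 0.3, "offset": [0, 0, 10], "rot": [0, 0, 0]}, {"jaw": 0.3, "offset": [0, 0, 7], "rot": [0, 0, 0]}, {"jaw": 0.3, "offset": [0, 0, 0], "rot": [0, 0, 0]}]}}

```text
time_s: 22.02
eef_pos: [0.5768, -0.1383, 0.0391]
eef_rot: [-0.001, 0.008, 1.0, 0.0]
wrist_force: [-0.6, 0.7, -2.1]
opening: 0.652
grasp_force: 64.9
```

```bash
python3 ck.py
```

```text
at [ 0.5768 -0.1383  0.0391] tooly 89.12 zdown [-0.001  0.001 -1.   ] -> off [2.3 0.2 8.1] norm 8.0 ('rotz', np.float64(-0.88))
soap world [[0.5215, -0.1667, 0.0779], [0.5639, -0.1385, 0.0832], [0.6183, -0.1101, 0.0925]] [ 571.1 -138.2   62.   100.1   88.7]
floor 285 [[0.5183, -0.1645, 0.046], [0.5188, -0.1324, 0.0473], [0.5196, -0.1104, 0.0487]]
-x wall 2225 [[0.5091, -0.1595, 0.0574], [0.5133, -0.1375, 0.0593], [0.5185, -0.1155, 0.061]]
[ 0.06158371  1.23422823 -2.42958231]
```

Request:
{"name": "apply_moves", "arguments": {"moves": [{"jaw": 0.3, "offset": [2, 0, 3], "rot": [0, 0, 0]}, {"jaw": 0.3, "offset": [0, 0, 2], "rot": [0, 0, 0]}, {"jaw": 0.3, "offset": [0, 0, 2], "rot": [0, 0, 0]}, {"jaw": 0.3, "offset": [0, 0, 0], "rot": [0, 0, 0]}, {"jaw": 0.3, "offset": [0, 0, 0], "rot": [0, 0, 0]}]}}

```text
time_s: 22.7
eef_pos: [0.5758, -0.1384, 0.0332]
eef_rot: [0.0, 0.008, 1.0, 0.0]
wrist_force: [2.8, 4.2, -0.1]
opening: 0.649
grasp_force: 65.0
```

```bash
python3 ck.py
```

```text
at [ 0.5758 -0.1384  0.0332] tooly 89.12 zdown [ 0.001  0.    -1.   ] -> off [1.4 0.4 2.2] norm 3.0 ('rotz', np.float64(-0.88))
soap world [[0.5205, -0.1668, 0.0717], [0.5631, -0.1386, 0.0771], [0.6168, -0.1101, 0.0864]] [ 569.7 -138.4   62.    99.2   89. ]
-x wall 2436 [[0.5092, -0.1595, 0.0566], [0.5134, -0.1372, 0.0592], [0.5177, -0.1154, 0.0615]]
[ 3.42676125  3.81528478 -0.19800994]
```

Request:
{"name": "apply_moves", "arguments": {"moves": [{"jaw": 0.3, "offset": [0, 0.5, 1.5], "rot": [0, 0, 0]}, {"jaw": 0.3, "offset": [0, 0, 0], "rot": [0, 0, 0]}, {"jaw": 0.7, "offset": [0, 0, 0], "rot": [0, 0, 0]}, {"jaw": 0.7, "offset": [0, 0, 0], "rot": [0, 0, 0]}, {"jaw": 0.7, "offset": [0, 0, 0], "rot": [0, 0, 0]}]}}

```text
time_s: 23.38
eef_pos: [0.5749, -0.1384, 0.0313]
eef_rot: [-0.0, 0.008, 1.0, -0.0]
wrist_force: [0.7, 0.6, 0.4]
opening: 0.698
grasp_force: 0.0
```

```bash
python3 ck.py
```

```text
at [ 0.5749 -0.1384  0.0313] tooly 89.1 zdown [-0.001 -0.    -1.   ] -> off [0.4 0.4 0.3] norm 1.0 ('rotz', np.float64(-0.9))
soap world [[0.5208, -0.1689, 0.0697], [0.5626, -0.1388, 0.0752], [0.6167, -0.1088, 0.0844]] [ 571.2 -138.3   62.   106.5   89.1]
-x wall 2525 [[0.5092, -0.1595, 0.0566], [0.5135, -0.1371, 0.0593], [0.5178, -0.1155, 0.0613]]
[ 0.0301771  -0.08208519 -0.01296202]
```

Request:
{"name": "apply_moves", "arguments": {"moves": [{"jaw": 0.7, "offset": [0, 0.3, -15], "rot": [0, 0, 0]}, {"jaw": 0.7, "offset": [0, 0, -40], "rot": [0, 0, 0]}, {"jaw": 0.5, "offset": [0, 0, -45], "rot": [0, 0, 0]}, {"jaw": 0.4, "offset": [0, 35, 0], "rot": [0, 0, -0.9]}, {"jaw": 0.4, "offset": [0, 38, 0], "rot": [0, 0, 0]}]}}

```text
time_s: 24.05
eef_pos: [0.5768, -0.0648, 0.1338]
eef_rot: [0.002, 0.001, 1.0, -0.001]
wrist_force: [-0.3, 0.8, -0.5]
opening: 0.399
grasp_force: 0.0
```

```bash
cat > hd.py <<'E'
from h import *
go(.5745,-.065,.025,90)
s=shot('wrist'); T=tool(); P,_=cloud(s)
H=P[(P>[.525,-.085,.055]).all(1)&(P<[.62,-.045,.08]).all(1)]
print('bar',len(H),np.percentile(H,[1,50,99],axis=0).round(4).tolist(),'top y',np.median(H[H[:,2]>np.percentile(H[:,2],70)],0).round(4))
for nm,lo,hi in [('soap',[.515,-.17,.066],[.635,-.105,.085]),('soapz',[.53,-.15,.06],[.56,-.12,.09])]:
    Q=P[(P>lo).all(1)&(P<hi).all(1)]
    if len(Q)>20: print(nm,len(Q),np.percentile(Q,[1,50,99],axis=0).round(4).tolist())
s=shot('side'); P,_=cloud(s)
Q=P[(P>[.515,-.17,.055]).all(1)&(P<[.635,-.105,.085]).all(1)]; print('side soap',np.percentile(Q,[1,50,99],axis=0).round(4).tolist())
E
python3 hd.py
```

```text
at [ 0.5768 -0.0648  0.1338] tooly 89.94 zdown [ 0.003 -0.001 -1.   ] -> off [ 2.600e+00 -1.000e-01  1.088e+02] norm 109.0 ('rotz', np.float64(-0.06))
bar 2886 [[0.5251, -0.0835, 0.0582], [0.5679, -0.0654, 0.0702], [0.6199, -0.0578, 0.0725]] top y [ 0.5678 -0.0647  0.0713]
soap 12136 [[0.5186, -0.1688, 0.0663], [0.5645, -0.1368, 0.0751], [0.6238, -0.1101, 0.0769]]
soapz 2010 [[0.5302, -0.1496, 0.0738], [0.5446, -0.1349, 0.0754], [0.5597, -0.1203, 0.077]]
side soap [[0.5165, -0.1695, 0.0558], [0.5704, -0.1472, 0.0724], [0.6335, -0.1093, 0.077]]
```

Request:
{"name": "apply_moves", "arguments": {"moves": [{"jaw": 0.4, "offset": [2, 0, 35], "rot": [0, 0, 0]}, {"jaw": 0.4, "offset": [0, 0, 35], "rot": [0, 0, 0]}, {"jaw": 0.4, "offset": [0, 0, 25], "rot": [0, 0, 0]}, {"jaw": 0.4, "offset": [0, 0, 14], "rot": [0, 0, 0]}, {"jaw": 0.4, "offset": [0, 0, 0], "rot": [0, 0, 0]}]}}

```text
time_s: 24.78
eef_pos: [0.5735, -0.065, 0.0222]
eef_rot: [-0.001, -0.0, 1.0, 0.0]
wrist_force: [0.4, -0.4, -0.3]
opening: 0.399
grasp_force: 0.0
```

Request:
{"name": "apply_moves", "arguments": {"moves": [{"jaw": 0.2, "offset": [0, 0, 0], "rot": [0, 0, 0]}, {"jaw": 0.1, "offset": [0, 0, 0], "rot": [0, 0, 0]}, {"jaw": 0, "offset": [0, 0, 0], "rot": [0, 0, 0]}, {"jaw": 0, "offset": [0, 0, 0], "rot": [0, 0, 0]}, {"jaw": 0, "offset": [0, 0, 0], "rot": [0, 0, 0]}]}}

```text
time_s: 25.4
eef_pos: [0.575, -0.0639, 0.0241]
eef_rot: [0.001, -0.0, 1.0, 0.0]
wrist_force: [-0.2, 5.4, 3.1]
opening: 0.14
grasp_force: 58.6
```

```bash
python3 - <<'E'
from h import *
go(.5745,-.065,.025,90); o=ctrl.get_obs(); print(o['opening'],o['wrist_force'])
import numpy as np
r=122; n=20
a=np.radians(np.arange(0,181,9)); y=r*np.cos(a); z=r*np.sin(a)
for i in range(n): print(9*(i+1), 'dy',round(y[i+1]-y[i],1),'toolz',round(-(z[i+1]-z[i]),1))
E
```

```text
at [ 0.575  -0.0639  0.0241] tooly 90.02 zdown [ 0.002  0.001 -1.   ] -> off [ 0.5 -1.1 -0.9] norm 1.0 ('rotz', np.float64(0.02))
0.14044527435397602 [-0.17488638  5.3906839   3.10197717]
9 dy -1.5 toolz -19.1
18 dy -4.5 toolz -18.6
27 dy -7.3 toolz -17.7
36 dy -10.0 toolz -16.3
45 dy -12.4 toolz -14.6
54 dy -14.6 toolz -12.4
63 dy -16.3 toolz -10.0
72 dy -17.7 toolz -7.3
81 dy -18.6 toolz -4.5
90 dy -19.1 toolz -1.5
99 dy -19.1 toolz 1.5
108 dy -18.6 toolz 4.5
117 dy -17.7 toolz 7.3
126 dy -16.3 toolz 10.0
135 dy -14.6 toolz 12.4
144 dy -12.4 toolz 14.6
153 dy -10.0 toolz 16.3
162 dy -7.3 toolz 17.7
171 dy -4.5 toolz 18.6
180 dy -1.5 toolz 19.1
```

Request:
{"name": "apply_moves", "arguments": {"moves": [{"jaw": 0, "offset": [0, -1.5, -19.1], "rot": [0, 0, 0]}, {"jaw": 0, "offset": [0, -4.5, -18.6], "rot": [0, 0, 0]}, {"jaw": 0, "offset": [0, -7.3, -17.7], "rot": [0, 0, 0]}, {"jaw": 0, "offset": [0, -10, -16.3], "rot": [0, 0, 0]}, {"jaw": 0, "offset": [0, -12.4, -14.6], "rot": [0, 0, 0]}]}}

```text
time_s: 26.02
eef_pos: [0.5748, -0.0957, 0.111]
eef_rot: [0.001, -0.001, 1.0, 0.004]
wrist_force: [0.4, 17.6, 5.9]
opening: 0.134
grasp_force: 58.5
```

```bash
python3 - <<'E'
from h import *
go(.5745,-.187+.122*.7071,.025+.122*.7071,90); o=ctrl.get_obs(); print(o['opening'],o['wrist_force'])
s=shot('side'); P,_=cloud(s)
Q=P[(P>[.51,-.2,.06]).all(1)&(P<[.64,-.07,.2]).all(1)]
n=np.array([0,-1,1])/2**.5; r=np.array([0,1,1])/2**.5; d=Q-[.5745,-.187,.065]
print('radial/normal of plate pts',np.percentile(np.c_[d@r,d@n],[2,25,50,75,98],axis=0).round(3).tolist())
E
```

```text
at [ 0.5748 -0.0957  0.111 ] tooly 90.07 zdown [ 0.002  0.008 -1.   ] -> off [ 0.3 -5.  -0.4] norm 5.0 ('rotz', np.float64(0.07))
0.13360620726457 [ 0.4189697  17.60511645  5.93275035]
radial/normal of plate pts [[-0.003, -0.023], [0.027, -0.003], [0.054, 0.003], [0.079, 0.008], [0.131, 0.025]]
```

Request:
{"name": "apply_moves", "arguments": {"moves": [{"jaw": 0, "offset": [0, -11.6, -13.4], "rot": [0, 0, 0]}, {"jaw": 0, "offset": [0, -16.3, -10], "rot": [0, 0, 0]}, {"jaw": 0, "offset": [0, -17.7, -7.3], "rot": [0, 0, 0]}, {"jaw": 0, "offset": [0, -18.6, -4.5], "rot": [0, 0, 0]}, {"jaw": 0, "offset": [0, -19.1, -1.5], "rot": [0, 0, 0]}]}}

```text
time_s: 26.7
eef_pos: [0.5758, -0.1842, 0.1507]
eef_rot: [0.003, -0.001, 1.0, -0.001]
wrist_force: [-11.5, 4.4, 19.0]
opening: 0.135
grasp_force: 63.1
```

```bash
python3 - <<'E'
from h import *
go(.5745,-.185,.147,90); o=ctrl.get_obs(); print(o['opening'],o['wrist_force'],o['torque'])
s=shot('side'); P,_=cloud(s)
Q=P[(P>[.51,-.26,.08]).all(1)&(P<[.64,-.14,.17]).all(1)]
for z in np.arange(.08,.17,.01):
    q=Q[(Q[:,2]>z)&(Q[:,2]<z+.01)]
    if len(q)>3: print(round(z,2),len(q),np.percentile(q[:,1],[2,25,50,75,98]).round(3))
E
```

```text
at [ 0.5758 -0.1842  0.1507] tooly 90.06 zdown [ 0.005 -0.002 -1.   ] -> off [ 1.4 -0.8  3.6] norm 4.0 ('rotz', np.float64(0.06))
0.13534926150754018 [-11.49706953   4.36469195  18.9618309 ] [ 0.79544052  0.65627619 -0.14468462]
0.08 87 [-0.198 -0.194 -0.189 -0.184 -0.18 ]
0.09 193 [-0.2   -0.198 -0.198 -0.196 -0.18 ]
0.1 187 [-0.201 -0.199 -0.198 -0.197 -0.181]
0.11 201 [-0.201 -0.199 -0.198 -0.196 -0.182]
0.12 208 [-0.201 -0.199 -0.198 -0.195 -0.181]
0.13 661 [-0.2   -0.194 -0.189 -0.181 -0.169]
0.14 250 [-0.192 -0.181 -0.175 -0.17  -0.165]
0.15 154 [-0.194 -0.184 -0.175 -0.17  -0.165]
0.16 49 [-0.194 -0.193 -0.191 -0.185 -0.169]
```

Request:
{"name": "apply_moves", "arguments": {"moves": [{"jaw": 0, "offset": [0.7, -19.1, -1], "rot": [0, 0, 0]}, {"jaw": 0, "offset": [0, -18.6, 4.5], "rot": [0, 0, 0]}, {"jaw": 0, "offset": [0, -17.7, 7.3], "rot": [0, 0, 0]}, {"jaw": 0, "offset": [0, -16.3, 10], "rot": [0, 0, 0]}, {"jaw": 0, "offset": [0, -14.6, 12.4], "rot": [0, 0, 0]}]}}

```text
time_s: 27.38
eef_pos: [0.5739, -0.2726, 0.1148]
eef_rot: [0.001, 0.0, 1.0, -0.002]
wrist_force: [1.5, -0.1, 4.8]
opening: 0.132
grasp_force: 62.2
```

```bash
python3 - <<'E'
from h import *
go(.5745,-.186-.122*.7071,.025+.122*.7071,90); o=ctrl.get_obs(); print(o['opening'],o['wrist_force'],o['torque'])
s=shot('side'); P,_=cloud(s)
Q=P[(P>[.51,-.3,.06]).all(1)&(P<[.64,-.14,.17]).all(1)]
for z in np.arange(.06,.17,.01):
    q=Q[(Q[:,2]>z)&(Q[:,2]<z+.01)]
    if len(q)>3: print(round(z,2),len(q),np.percentile(q[:,1],[2,25,50,75,98]).round(3))
E
```

```text
at [ 0.5739 -0.2726  0.1148] tooly 89.98 zdown [ 0.002 -0.003 -1.   ] -> off [-0.6  0.4  3.6] norm 4.0 ('rotz', np.float64(-0.02))
0.13245017936750458 [ 1.51837728 -0.10565736  4.80286559] [ 0.40021135 -0.08143542  0.19257393]
0.06 484 [-0.277 -0.267 -0.26  -0.236 -0.187]
0.07 903 [-0.262 -0.254 -0.245 -0.234 -0.205]
0.08 12 [-0.201 -0.18  -0.179 -0.179 -0.176]
0.09 29 [-0.19  -0.187 -0.185 -0.183 -0.181]
0.1 35 [-0.2   -0.197 -0.195 -0.193 -0.191]
0.11 38 [-0.213 -0.208 -0.206 -0.203 -0.201]
0.12 57 [-0.255 -0.238 -0.218 -0.215 -0.211]
0.13 149 [-0.26  -0.24  -0.236 -0.231 -0.221]
0.14 155 [-0.288 -0.273 -0.237 -0.234 -0.231]
0.15 296 [-0.293 -0.281 -0.277 -0.272 -0.248]
0.16 143 [-0.294 -0.277 -0.27  -0.266 -0.255]
```

Request:
{"name": "apply_moves", "arguments": {"moves": [{"jaw": 0, "offset": [0, -12.4, 14.6], "rot": [0, 0, 0]}, {"jaw": 0, "offset": [0, -10, 16.3], "rot": [0, 0, 0]}, {"jaw": 0, "offset": [0, -7.3, 17.7], "rot": [0, 0, 0]}, {"jaw": 0, "offset": [0, -4.5, 18.6], "rot": [0, 0, 0]}, {"jaw": 0, "offset": [0, -1.5, 15], "rot": [0, 0, 0]}]}}

```text
time_s: 28.05
eef_pos: [0.5741, -0.3081, 0.031]
eef_rot: [0.001, 0.0, 1.0, -0.002]
wrist_force: [-5.2, 5.0, 52.4]
opening: 0.135
grasp_force: 67.3
```

```bash
python3 - <<'E'
from h import *
go(.5745,-.308,.0241,90); o=ctrl.get_obs(); print(o['opening'],o['wrist_force'],o['torque'])
s=shot('side'); P,_=cloud(s)
H=P[(P>[.525,-.33,.05]).all(1)&(P<[.63,-.285,.1]).all(1)]; H=H[abs(H[:,0]-.574)>.025]; print('bar',np.percentile(H,[2,50,98],axis=0).round(3).tolist())
Q=P[(P>[.54,-.285,.06]).all(1)&(P<[.61,-.2,.12]).all(1)]; print('plate z by y',[(round(y,2),round(np.median(Q[abs(Q[:,1]-y)<.006,2]),4)) for y in np.arange(-.27,-.2,.012)])
E
```

```text
at [ 0.5741 -0.3081  0.031 ] tooly 89.96 zdown [ 0.002 -0.003 -1.   ] -> off [-0.4  0.1  6.9] norm 7.0 ('rotz', np.float64(-0.04))
0.13530408239144281 [-5.18282831  5.00035493 52.37922363] [ 0.87955911  0.60577004 -0.20830031]
bar [[0.526, -0.318, 0.06], [0.616, -0.31, 0.073], [0.624, -0.286, 0.09]]
plate z by y [(np.float64(-0.27), np.float64(0.0878)), (np.float64(-0.26), np.float64(0.0889)), (np.float64(-0.25), np.float64(0.0893)), (np.float64(-0.23), np.float64(0.0884)), (np.float64(-0.22), np.float64(0.0888)), (np.float64(-0.21), np.float64(0.0892))]
```

Request:
{"name": "apply_moves", "arguments": {"moves": [{"jaw": 0, "offset": [0, 1.5, -18], "rot": [0, 0, 0]}, {"jaw": 0, "offset": [0, 4.5, -18.6], "rot": [0, 0, 0]}, {"jaw": 0, "offset": [0, 7.3, -17.7], "rot": [0, 0, 0]}, {"jaw": 0, "offset": [0, 10, -16.3], "rot": [0, 0, 0]}, {"jaw": 0, "offset": [0, 12.4, -14.6], "rot": [0, 0, 0]}]}}

```text
time_s: 28.72
eef_pos: [0.5756, -0.2747, 0.119]
eef_rot: [0.003, 0.0, 1.0, -0.005]
wrist_force: [-8.3, -10.1, 6.3]
opening: 0.132
grasp_force: 58.7
```

```bash
cat > ns.py <<'E'
from h import *
import sys
go(*map(float,sys.argv[1:4]),90); o=ctrl.get_obs(); print(o['opening'],o['wrist_force'],o['torque'])
s=shot('side'); P,_=cloud(s)
Q=P[(P>[.51,-.285,.066]).all(1)&(P<[.64,-.195,.082]).all(1)]; print('nest soap',len(Q),np.percentile(Q,[1,50,99],axis=0).round(4).tolist(),np.round(np.hstack(cv2.minAreaRect((Q[:,:2]*1000).astype(np.float32))),1))
if len(Q)>20:
    c=np.linalg.lstsq(np.c_[Q[:,:2],np.ones(len(Q))],Q[:,2],rcond=None)[0]; print('slopes deg',np.degrees(c[:2]).round(2))
E
python3 ns.py .5745 -.272 .1148
```

```text
at [ 0.5756 -0.2747  0.119 ] tooly 89.97 zdown [ 0.006 -0.009 -1.   ] -> off [1.2 2.7 4.1] norm 5.0 ('rotz', np.float64(-0.03))
0.13202480085036467 [ -8.31108668 -10.09227592   6.3069252 ] [-1.50202088  1.81802967  0.21756811]
nest soap 986 [[0.5172, -0.2653, 0.0666], [0.563, -0.2486, 0.0747], [0.6234, -0.2067, 0.0786]] [ 569.5 -232.   111.2   77.     6.3]
slopes deg [0.28 2.08]
```

Request:
{"name": "apply_moves", "arguments": {"moves": [{"jaw": 0, "offset": [0.5, 15, -9.5], "rot": [0, 0, 0]}, {"jaw": 0, "offset": [0, 16.3, -10], "rot": [0, 0, 0]}, {"jaw": 0, "offset": [0, 17.7, -7.3], "rot": [0, 0, 0]}, {"jaw": 0, "offset": [0, 18.6, -4.5], "rot": [0, 0, 0]}, {"jaw": 0, "offset": [0, 19.1, -1.5], "rot": [0, 0, 0]}]}}

```text
time_s: 29.4
eef_pos: [0.5785, -0.191, 0.1622]
eef_rot: [0.008, 0.001, 1.0, -0.008]
wrist_force: [-8.9, -1.9, 85.2]
opening: 0.066
grasp_force: 73.7
```

Request:
{"name": "apply_moves", "arguments": {"moves": [{"jaw": 0, "offset": [0, 19.1, 1.5], "rot": [0, 0, 0]}, {"jaw": 0, "offset": [0, 18.6, 4.5], "rot": [0, 0, 0]}, {"jaw": 0, "offset": [0, 17.7, 7.3], "rot": [0, 0, 0]}, {"jaw": 0, "offset": [0, 16.3, 10], "rot": [0, 0, 0]}, {"jaw": 0, "offset": [0, 14.6, 12.4], "rot": [0, 0, 0]}]}}

```text
time_s: 30.02
eef_pos: [0.577, -0.0948, 0.1179]
eef_rot: [0.005, -0.002, 1.0, -0.001]
wrist_force: [-0.3, -1.4, -0.7]
opening: -0.0
grasp_force: 0.0
```

```bash
python3 ns.py .5745 -.0987 .1113
```

```text
at [ 0.577  -0.0948  0.1179] tooly 90.2 zdown [ 0.011 -0.001 -1.   ] -> off [ 2.6 -3.9  6.6] norm 8.0 ('rotz', np.float64(0.2))
-0.0002689059412990504 [-0.27688786 -1.37581158 -0.70953097] [-0.01906635  0.01178725 -0.01447393]
nest soap 1450 [[0.5175, -0.2648, 0.0666], [0.5696, -0.2386, 0.0747], [0.6242, -0.2066, 0.0788]] [ 571.3 -240.1   73.1  109.1   88.8]
slopes deg [0.25 1.93]
```

The bar slipped out of the grip near upright. I need to check where the plate fell.

```bash
python3 - <<'E'
from h import *
for n in ['side','top']:
    s=shot(n); P,_=cloud(s); H=P[(P>[.5,-.2,.03]).all(1)&(P<[.65,-.04,.2]).all(1)]; H=H[(abs(H[:,0]-.577)>.03)]
    for y in np.arange(-.18,-.05,.012):
        q=H[abs(H[:,1]-y)<.006]
        if len(q)>3: print(n,round(y,3),np.percentile(q[:,2],[5,50,95]).round(3))
    Q=P[(P>[.51,-.285,.05]).all(1)&(P<[.64,-.195,.1]).all(1)]
    print('nest',[(round(y,3),round(float(np.median(Q[abs(Q[:,1]-y)<.004,2])),4)) for y in np.arange(-.28,-.195,.008) if (abs(Q[:,1]-y)<.004).sum()>3])
a=s[0][150:290,300:460]; save('pics/top2.png',cv2.resize(a,(686,600),interpolation=cv2.INTER_CUBIC))
E
```

```text
side -0.18 [0.046 0.069 0.075]
side -0.168 [0.051 0.069 0.074]
side -0.156 [0.055 0.06  0.073]
side -0.144 [0.058 0.063 0.078]
side -0.132 [0.063 0.069 0.083]
side -0.12 [0.068 0.074 0.088]
side -0.108 [0.073 0.087 0.103]
side -0.096 [0.08  0.105 0.11 ]
side -0.084 [0.09  0.111 0.117]
side -0.072 [0.089 0.114 0.118]
nest [(np.float64(-0.28), 0.0564), (np.float64(-0.272), 0.0611), (np.float64(-0.264), 0.0671), (np.float64(-0.256), 0.0745), (np.float64(-0.248), 0.0747), (np.float64(-0.24), 0.0745), (np.float64(-0.232), 0.0747), (np.float64(-0.224), 0.0746), (np.float64(-0.216), 0.0747), (np.float64(-0.208), 0.0744), (np.float64(-0.2), 0.0536)]
top -0.168 [0.05  0.054 0.056]
top -0.156 [0.052 0.055 0.069]
top -0.144 [0.054 0.058 0.072]
top -0.132 [0.056 0.061 0.074]
top -0.12 [0.059 0.063 0.076]
top -0.108 [0.062 0.075 0.086]
top -0.096 [0.065 0.079 0.093]
top -0.084 [0.089 0.094 0.096]
top -0.072 [0.094 0.097 0.1  ]
top -0.06 [0.09  0.096 0.101]
nest [(np.float64(-0.272), 0.0639), (np.float64(-0.264), 0.0753), (np.float64(-0.256), 0.0768), (np.float64(-0.248), 0.0771), (np.float64(-0.24), 0.0772), (np.float64(-0.232), 0.077), (np.float64(-0.224), 0.0768), (np.float64(-0.216), 0.0766), (np.float64(-0.208), 0.0768)]
```

The plate is falling open (about 24°, then 14° in the next frame), and the soap lies flat in the nest at 75–77 mm. I'll retract upward and look again.

Request:
{"name": "apply_moves", "arguments": {"moves": [{"jaw": 0, "offset": [0, 5, -40], "rot": [0, 0, 0]}, {"jaw": 0, "offset": [0, 40, -40], "rot": [0, 0, 0]}, {"jaw": 0, "offset": [0, 50, 0], "rot": [0, 0, 0]}, {"jaw": 0, "offset": [0, 50, 0], "rot": [0, 0, 0]}, {"jaw": 0, "offset": [0, 50, 0], "rot": [0, 0, 0]}]}}

```text
time_s: 30.8
eef_pos: [0.5725, 0.0977, 0.192]
eef_rot: [-0.001, 0.001, 1.0, -0.0]
wrist_force: [0.9, 0.3, -0.2]
opening: 0.001
grasp_force: 0.0
```

```bash
python3 - <<'E'
from h import *
s0=s=shot('top'); P,_=cloud(s)
H=P[(P>[.5,-.085,.03]).all(1)&(P<[.65,-.045,.2]).all(1)]; print('bar',np.percentile(H,[2,50,98],axis=0).round(3).tolist())
H=P[(P>[.53,-.16,.03]).all(1)&(P<[.62,-.115,.2]).all(1)]; print('pocket',np.percentile(H,[2,50,98],axis=0).round(3).tolist())
Q=P[(P>[.51,-.285,.069]).all(1)&(P<[.64,-.199,.1]).all(1)]; print('soap',np.round(np.hstack(cv2.minAreaRect((Q[:,:2]*1000).astype(np.float32))),1),np.percentile(Q[:,2],[2,50,98]).round(4))
for t in ['bottle','jar','beaker','tin']:
    for r in ctrl.outline_of('top',t)[:1]:
        p,_=cloud(s,r['region']); print(t,round(r['score'],2),np.round(r['position']),np.median(p,0).round(3))
save('pics/final.png',cv2.resize(s[0][130:290,230:480],(800,512),interpolation=cv2.INTER_CUBIC)); print(ctrl.get_obs()['time_s'])
E
```

```text
bar [[0.521, -0.083, 0.052], [0.57, -0.066, 0.072], [0.625, -0.058, 0.077]]
pocket [[0.531, -0.159, 0.045], [0.574, -0.137, 0.049], [0.618, -0.117, 0.054]]
soap [ 575.2 -238.9   68.3  117.9   89.2] [0.0721 0.0772 0.0818]
bottle 0.6 [291. 161.] [0.689 0.038 0.071]
jar 0.15 [455. 262.] [ 0.447 -0.375  0.03 ]
beaker 0.63 [190. 159.] [0.706 0.297 0.073]
tin 0.65 [454. 262.] [ 0.447 -0.375  0.03 ]
31.05
```

View pics/final.png

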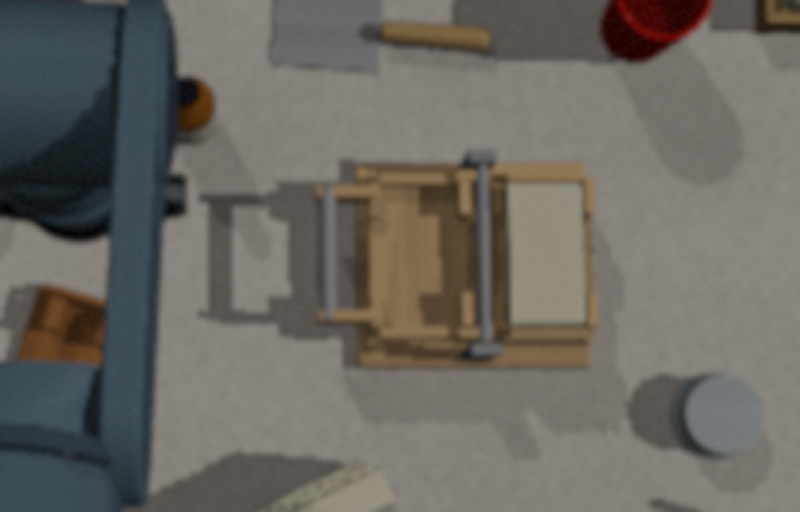

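The picture shows the soap flat in the nest at (545,252), plain back up. The plate is open with its handle at (328,252), the bystanders in view are where they were, and the arm is clear.

```bash
python3 -c "
from bench import ctrl
print(ctrl.hand_in())"
```

```text
the job is handed in; nothing more can be done
None
```

I handed the job in at about 31 s: the soap lies flat in the nest with its plain back up and the plate is fully open, though the handle slipped from the grip near upright (wrist force reached 85 N) and the plate fell open by its own weight for the rest of the return. The bottle, beaker and tin show no sign of having been disturbed in the last picture; the jar was hidden under the arm there, so I did not confirm it.

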